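# Restock a carton lane behind a ratchet clamp

### The job

A jar has been left clamped in the carton lane. Lift the ratchet pawl clear of the toothed bar, then draw the bar all the way back and stand the jar upright in the grey tray; then set the small cartons (however many there are) in the lane and feed them with the push stick, tight along the fence, into one closed row hard up against the end stop, long sides (64 mm) across the lane, taking care that the hand itself never touches a carton in the stretch between the bar and the end stop. Finally lay the push stick flat on the table clear of the lane, and leave the can and the cup beside the work alone.

Things in the scene. Friction and masses are not known exactly. Their poses are not given: they have to be found in the camera images.
- lane: The carton lane, a fixture flat on the table. Origin: on the table surface at the middle of the fence's inner face. y runs along the lane, x across it into the fence (away from the robot), z up. 6 mm thick grey board (top z = 6) spans x -80 to 32, y -230 to 210 mm. Aluminium fence: inner face x = 0, 14 mm thick, top z = 28. The robot side of the lane is open.
- lane_stop (a point): Point on the inner face of the plywood end stop, at lane (-32, -210, 6) mm; stop x -80 to 14, top z = 50 mm. A steel hold-down strip, 16 mm wide about x = -32, runs from above the stop over the lane to y = -160 mm, underside z = 78 mm: cartons cannot be set down there from above but pass under it.
- lane_load (a point): Middle of the open stretch of lane where cartons can be set down by hand, on the board at lane (-32, 70, 6) mm; the stretch runs from y = -60 to 200 mm.
- bar_housing (a point): On the housing in which the toothed bar slides, at lane (-265, -90, 6) mm. Two upright cheeks, outer faces at lane y = -114 and -66, x -310 to -220, top z = 52 mm (68 mm for x -297 to -267).
- bar (a joint): Toothed steel bar on a slide, ratchet-held: 0 = pushed in, its jaw (44 mm wide along the lane, 12 mm thick, top at z = 51 mm, face at lane x = -61.5 mm) holding the jar against the fence; it grows as the bar is drawn back, away from the fence (along lane -x, toward the robot), up to 0.070 m, fully back. The pawl blocks it until lifted. About 3 N of friction; it stays where it is left.
- bar_grip (a point): Grip point in the wooden upright handle of the bar: post 16 mm (lane x) by 18 mm (lane y), top 16 mm above this point, the bar's top 40 mm below it, the jaw's back 12 mm ahead of the post's face. It moves with the bar; at joint bar = 0 it is at lane (-94, -90, 68) mm.
- pawl (a joint): Ratchet pawl, a steel lever on a horizontal stiff pivot: 0 = down, its tooth between the bar's teeth; grows as its free end is lifted, up to 0.9 rad. It clears the teeth from 0.25 rad; lifting it to 0.5 rad or more is well clear. It stays where it is left (about 1 N at the fin moves it).
- pawl_grip (a point): Centre of the gripping part of the upright fin at the pawl's free end: 16 mm long (lane x), 14 mm thick (lane y), top 12 mm above this point, lever's top 28 mm below it. With the pawl down it is 74 mm from the pivot along lane +x and 32 mm above it. It swings about the pivot in the lane's x-z plane, up and back toward the robot.
- pawl_pivot (a point): Pivot of the pawl, at lane (-275, -90, 58) mm; its axis is the lane's y.
- jar_mid (a point): Centre of the squat round jar, 60 mm diameter, 80 mm tall (this point 40 mm up), 0.2 kg, standing in the lane between fence and jaw at the start. z up.
- tray: Grey open tray fixed on the table, 150 (its x) by 140 (its y) mm outside, walls 4 mm thick and 30 mm high, floor 4 mm thick. Origin: centre of its underside.
- carton1_mid (a point): Centre of a small cardboard carton: 64 mm along its x, 52 mm along its y, 60 mm tall (this point 30 mm up), about 0.16 kg. All cartons are alike; None if absent. Starts on the table.
- carton2_mid (a point): Centre of a small cardboard carton: 64 mm along its x, 52 mm along its y, 60 mm tall (this point 30 mm up), about 0.16 kg. All cartons are alike; None if absent. Starts on the table.
- carton3_mid (a point): Centre of a small cardboard carton: 64 mm along its x, 52 mm along its y, 60 mm tall (this point 30 mm up), about 0.16 kg. All cartons are alike; None if absent. Starts on the table.
- carton4_mid (a point): Centre of a small cardboard carton: 64 mm along its x, 52 mm along its y, 60 mm tall (this point 30 mm up), about 0.16 kg. All cartons are alike; None if absent. Starts on the table.
- stick_grip (a point): Grip point in the upright fin of the wooden push stick. Stick axes: x along it toward the nose, z up. The fin is 50 mm long (x) by 14 mm thick (y), reaching from 18 mm to 88 mm above the stick's underside; this point is 68 mm above the underside. The base bar is 150 mm long overall, 22 mm wide, 18 mm high. About 0.12 kg.
- stick_nose (a point): Centre of the flat front face of the push stick's nose block (56 mm wide, 24 mm high, 20 mm long); 12 mm above the underside, 80 mm ahead of stick_grip along the stick's x.
- stick: The push stick as a whole (see stick_grip, stick_nose). Origin: on its underside, 5 mm ahead of stick_grip.
- low_can: Bystander: upright can, 80 mm diameter, 70 mm tall, origin under its centre. Leave alone.
- tin_cup: Bystander: open round cup, 76 mm diameter, 90 mm tall, origin under its centre. Leave alone.

How it is judged (in metres and radians):
On the way, in this order (a step that is already met when the one before it is completed fails the run):
1. the pawl is lifted clear of the teeth while the bar is still in (value of joint pawl above 0.3 rad and value of joint bar below 0.012 m), for 0.2 s.
2. the bar is drawn all the way back (value of joint bar above 0.058 m), for 0.2 s.
3. the jar stands upright in the tray (x of jar_mid in the frame of tray between -0.07 and 0.07 m and y of jar_mid in the frame of tray between -0.07 and 0.07 m and z of jar_mid in the frame of tray below 0.055 m and angle between jar_mid's own z axis and vertical below 0.2 rad and linear speed of jar below 0.03 m/s), for 0.2 s.
4. the push stick presses the closed row of cartons against the end stop, along the fence (y of any of carton1_mid, carton2_mid, carton3_mid, carton4_mid in the frame of lane below -0.172 m and (y of carton1_mid in the frame of lane below -0.172 m or horizontal distance between carton1_mid and carton2_mid below 0.062 m or horizontal distance between carton1_mid and carton3_mid below 0.062 m or horizontal distance between carton1_mid and carton4_mid below 0.062 m) and (y of carton2_mid in the frame of lane below -0.172 m or horizontal distance between carton2_mid and carton1_mid below 0.062 m or horizontal distance between carton2_mid and carton3_mid below 0.062 m or horizontal distance between carton2_mid and carton4_mid below 0.062 m) and (y of carton3_mid in the frame of lane below -0.172 m or horizontal distance between carton3_mid and carton1_mid below 0.062 m or horizontal distance between carton3_mid and carton2_mid below 0.062 m or horizontal distance between carton3_mid and carton4_mid below 0.062 m) and (y of carton4_mid in the frame of lane below -0.172 m or horizontal distance between carton4_mid and carton1_mid below 0.062 m or horizontal distance between carton4_mid and carton2_mid below 0.062 m or horizontal distance between carton4_mid and carton3_mid below 0.062 m) and y of carton1_mid in the frame of lane between -0.21 and -0.066 m and x of carton1_mid in the frame of lane between -0.04 and -0.024 m and y of carton2_mid in the frame of lane between -0.21 and -0.066 m and x of carton2_mid in the frame of lane between -0.04 and -0.024 m and y of carton3_mid in the frame of lane between -0.21 and -0.066 m and x of carton3_mid in the frame of lane between -0.04 and -0.024 m and y of carton4_mid in the frame of lane between -0.21 and -0.066 m and x of carton4_mid in the frame of lane between -0.04 and -0.024 m and z of carton1_mid in the frame of lane between 0.028 and 0.042 m and angle between the x axis of each of carton1_mid, carton2_mid, carton3_mid, carton4_mid and the x axis of lane, either way round below 0.12 rad and angle between each of carton1_mid, carton2_mid, carton3_mid, carton4_mid's own z axis and vertical below 0.1 rad and z of carton2_mid in the frame of lane between 0.028 and 0.042 m and z of carton3_mid in the frame of lane between 0.028 and 0.042 m and z of carton4_mid in the frame of lane between 0.028 and 0.042 m and (contact force between stick and carton1 above 0.3 N or contact force between stick and carton2 above 0.3 N or contact force between stick and carton3 above 0.3 N or contact force between stick and carton4 above 0.3 N)), for 0.1 s.
At the end, for the whole second after the job is handed in: Bar back 58 mm or more; jar upright (0.2 rad) in the tray; cartons in one closed row (first within 12 mm of the stop, next 10 mm of touching, 8 mm of the fence, 0.12 rad); stick flat on the table, its grip off the lane (lane x < -110 or > 50, or y > 260 or < -280 mm); all at rest (value of joint bar above 0.058 m and x of jar_mid in the frame of tray between -0.07 and 0.07 m and y of jar_mid in the frame of tray between -0.07 and 0.07 m and z of jar_mid in the frame of tray below 0.055 m and angle between jar_mid's own z axis and vertical below 0.2 rad and y of any of carton1_mid, carton2_mid, carton3_mid, carton4_mid in the frame of lane below -0.172 m and (y of carton1_mid in the frame of lane below -0.172 m or horizontal distance between carton1_mid and carton2_mid below 0.062 m or horizontal distance between carton1_mid and carton3_mid below 0.062 m or horizontal distance between carton1_mid and carton4_mid below 0.062 m) and (y of carton2_mid in the frame of lane below -0.172 m or horizontal distance between carton2_mid and carton1_mid below 0.062 m or horizontal distance between carton2_mid and carton3_mid below 0.062 m or horizontal distance between carton2_mid and carton4_mid below 0.062 m) and (y of carton3_mid in the frame of lane below -0.172 m or horizontal distance between carton3_mid and carton1_mid below 0.062 m or horizontal distance between carton3_mid and carton2_mid below 0.062 m or horizontal distance between carton3_mid and carton4_mid below 0.062 m) and (y of carton4_mid in the frame of lane below -0.172 m or horizontal distance between carton4_mid and carton1_mid below 0.062 m or horizontal distance between carton4_mid and carton2_mid below 0.062 m or horizontal distance between carton4_mid and carton3_mid below 0.062 m) and y of carton1_mid in the frame of lane between -0.21 and -0.066 m and x of carton1_mid in the frame of lane between -0.04 and -0.024 m and y of carton2_mid in the frame of lane between -0.21 and -0.066 m and x of carton2_mid in the frame of lane between -0.04 and -0.024 m and y of carton3_mid in the frame of lane between -0.21 and -0.066 m and x of carton3_mid in the frame of lane between -0.04 and -0.024 m and y of carton4_mid in the frame of lane between -0.21 and -0.066 m and x of carton4_mid in the frame of lane between -0.04 and -0.024 m and z of carton1_mid in the frame of lane between 0.028 and 0.042 m and angle between the x axis of each of carton1_mid, carton2_mid, carton3_mid, carton4_mid and the x axis of lane, either way round below 0.12 rad and angle between each of carton1_mid, carton2_mid, carton3_mid, carton4_mid's own z axis and vertical below 0.1 rad and z of carton2_mid in the frame of lane between 0.028 and 0.042 m and z of carton3_mid in the frame of lane between 0.028 and 0.042 m and z of carton4_mid in the frame of lane between 0.028 and 0.042 m and (x of stick_grip in the frame of lane below -0.11 m or x of stick_grip in the frame of lane above 0.05 m or y of stick_grip in the frame of lane above 0.26 m or y of stick_grip in the frame of lane below -0.28 m) and height (world z) of stick_grip below 0.076 m and linear speed of each of carton1, carton2, carton3, carton4, stick, jar below 0.02 m/s).
It fails at once if the hand touches a carton between the bar and the end stop (carton centre beyond lane y = -110 mm) ((y of carton1_mid in the frame of lane between -0.25 and -0.11 m and x of carton1_mid in the frame of lane between -0.075 and 0.05 m and contact force between the fingers and carton1 above 0.5 N) or (y of carton2_mid in the frame of lane between -0.25 and -0.11 m and x of carton2_mid in the frame of lane between -0.075 and 0.05 m and contact force between the fingers and carton2 above 0.5 N) or (y of carton3_mid in the frame of lane between -0.25 and -0.11 m and x of carton3_mid in the frame of lane between -0.075 and 0.05 m and contact force between the fingers and carton3 above 0.5 N) or (y of carton4_mid in the frame of lane between -0.25 and -0.11 m and x of carton4_mid in the frame of lane between -0.075 and 0.05 m and contact force between the fingers and carton4 above 0.5 N)).
It fails at once if a bystander (can, cup) is moved by more than 20 mm (distance of any of low_can, tin_cup from where it was at the start of the episode above 0.02 m).
Of carton1, carton2, carton3, carton4 only 2 to 3 are there at a start; the rules pass over those that are not, and their reading is None.
At some moment in a run one of carton1, carton2, carton3, carton4 may be knocked a few centimetres aside while the robot is not near it.
Once in a run the grip may slacken for a moment while it holds something.
It also fails if it takes over 210 s, if anything falls off the work surface, if the arm or the gripper's body presses on something with over 40 N, if the wrist force passes 120 N, or if a joint passes its speed limit or range.

### The arm

A 6-joint arm with a two-finger parallel gripper is mounted at the origin on the work surface. World frame = base frame: x ahead of the robot, y to its left, z up, the work surface at z = 0. Lengths are in mm, angles in rad, forces in N, time in s.
With the tool pointing down it reaches from about 275 to 1000 mm from the base axis. Payload 8.4 kg.
Tool frame: the origin (TCP) lies on the mounting face of the last link; the fingertips stand 173 mm ahead of it and the grasp point (between the pads) lies 155 mm ahead of it; z points along the fingers, y is the line along which they close (so a half turn about z gives the same grasp; the last joint's range is limited). The gripper opens to 85 mm and grips with 20 to 120 N. Pads are 22 mm wide; open, the fingers measure 114 mm over their backs; the gripper's body (76 mm by 85 mm) begins 54 mm behind the grasp point. The pads swing forward as they close: fully open they stand 13 mm farther back than shut.
Start: joints at [1.329, 0.353, 1.633, -0, 1.155, -0.002], TCP at [148.441, 607.12, 404.681] pointing down, gripper open.
Joint ranges: [-2.63, 2.63], [-0.92, 2.1], [0.06, 2.66], [-1.3, 4.44], [0, 2.69], [-3.02, 3.02]. Speed limits (rad/s): [2.22, 2.22, 2.79, 3.14, 3.14, 3.14].

### API

Orientations are given as [roll, pitch, yaw] about the fixed x, y, z axes, in that order (R = Rz(yaw) Ry(pitch) Rx(roll)).
In Python, from rig import r gives the robot as it stands.
- The arm moves only by the tool apply_moves, never from a script. Its argument "deltas" is a list of rows, each an object with "claw": the gripper command: -1 is fully open, 1 is shut, values between are in proportion; "delta_pos": the shift along the tool's x, y, z in cm, a list of three; "yaw": the turn about the tool's z in rad. In form: [{"claw": claw, "delta_pos": [tx, ty, tz], "yaw": yaw}, ...]. A call has 1 to 8 rows; each row shifts and turns the commanded pose from where the row before left it, along the tool's axes as they then stand; what a row does not reach is not made up. A row lasts 1/8 s, in which the tool goes at most 62.5 mm and 10.7 degrees, less where a joint would pass 70% of its speed; a pose out of reach is approached as far as the arm can. A call with a gripper value outside its range is refused whole. The fingers move at their own pace and stop on an object; "grip_force" is the grip in N (left out, the last holds). Time passes only in rows, so rows that do not move let the fingers close. It gives the time, the measured TCP pose, the force, the opening and the grip force at its end, in the units of the state.
- r.sense(): the state, without advancing time (a new reading comes with each control period).
- r.grab_frame(name): name is "side" or "top" or "wrist"; returns a dict with "img" (384x512x3 uint8, blue, green, red), "z_map" (384x512 float32, mm along the optical axis (not along the pixel's ray), 0 where there is no reading), "fx", "fy", "cx", "cy" (pixels), "eye" and "rotation" of the camera in the world; the wrist camera has in their place "T_tool_cam" (4x4, takes a point from camera to tool coordinates, whose origin is the TCP and whose axes are the flange's). Camera axes: x right, y up, looking along -z (the intrinsics and any distortion apply to the point x, -y, -z); pixel columns grow to the right and rows downward; lengths in mm; the calibration is good to about 2 mm. A picture is of the moment at which its call begins: read the wrist's pose just before it.
- r.sign_off(): hands the job in; it is judged then, once.
The state is a dict: "clock": time; "qpos": joint angles; "qvel": joint speeds; "joint_efforts": joint torques, N m; "eef_pos": TCP position; "tcp_rot": TCP orientation; "contact_force": force on the tool from outside, world axes, zero at the start; "wrist_torque": the same for the moment, N m; "opening": opening from 0.0 (shut) to 1.0 (fully open); "grasp_force": force on a finger pad.
Only numpy, scipy, OpenCV 4.12 (cv2) and the standard library are available. Lean on these libraries where they do the work, as an engineer would, in place of code of your own. Each camera call takes 0.05 s, during which the arm holds its last target. There are 200 camera calls.

## Working session

There is one attempt and no reset: what is moved stays moved. The work goes in short steps, Python scripts to look and compute and a tool call to move; the robot and the scene stay as the last step left them, time stands still between calls to the robot, and variables do not carry over. Pictures are saved under pics/ and viewed, at most 14 in all, crops included, and the job is handed in when it is done.

Besides the shell and the picture viewer there is one more tool, called after ">>>" as name([rows], argument=value, ...), one row to a line, values as JSON. apply_moves: Moves the arm, as the interface text tells. Its arguments: {"type":"object","properties":{"deltas":{"type":"array"},"grip_force":{"type":"number"}},"required":["deltas"]}

```bash
ls; mkdir -p pics; cat > h.py <<'E'
import numpy as np,cv2
from rig import r
from scipy.spatial.transform import Rotation as R
def cloud(f):
    z=f["z_map"];h,w=z.shape
    u,v=np.meshgrid(np.arange(w),np.arange(h))
    p=np.stack([(u-f["cx"])/f["fx"]*z,-(v-f["cy"])/f["fy"]*z,-z],-1)
    return p@np.array(f["rotation"]).T+np.array(f["eye"])
E
python3 - <<'E'
from h import *
s=r.sense();print({k:np.round(v,3) for k,v in s.items()})
for n in("top","side"):
    f=r.grab_frame(n);cv2.imwrite(f"pics/{n}0.png",f["img"]);np.savez(n+"0.npz",**f)
    print(n,{k:np.round(f[k],3).tolist() for k in f if k not in("img","z_map")})
    print(np.percentile(f["z_map"],[0,5,50,95]))
E
```

```text
pics
{'clock': np.float64(0.0), 'qpos': array([ 1.329,  0.354,  1.634, -0.   ,  1.155, -0.002]), 'qvel': array([ 0.   ,  0.002,  0.001,  0.   , -0.001,  0.   ]), 'joint_efforts': array([ 2.0000e-03, -6.0525e+01, -3.4208e+01,  0.0000e+00,  9.0000e-03,
       -0.0000e+00]), 'eef_pos': array([148.37 , 606.901, 403.948]), 'tcp_rot': array([-3.14 , -0.   ,  2.902]), 'contact_force': array([-0.54 , -0.262, -0.502]), 'wrist_torque': array([-0.003,  0.022,  0.002]), 'grasp_force': np.float64(0.0), 'opening': np.float64(1.0)}
top {'fx': 426.049, 'fy': 426.049, 'cx': 258.513, 'cy': 187.364, 'eye': [449.885, -3.268, 1360.148], 'rotation': [0.066, 0.015, -1.588]}
[   0.         1266.97575684 1356.91363525 2176.24019775]
side {'fx': 435.479, 'fy': 435.479, 'cx': 254.702, 'cy': 188.764, 'eye': [412.024, -1211.351, 811.694], 'rotation': [1.037, -0.021, -0.081]}
[   0.          927.46964722 1547.92681885 3535.40670166]
```

```bash
sed -i 's/np.array(f\["rotation"\]).T/R.from_euler("xyz",f["rotation"]).as_matrix().T/' h.py
python3 - <<'E'
import cv2
for n in("top","side"):
    i=cv2.imread(f"pics/{n}0.png");cv2.imwrite(f"pics/{n}0b.png",cv2.resize(i,(800,600),interpolation=cv2.INTER_CUBIC))
E
```

```text
(no output)
```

View pics/top0b.png

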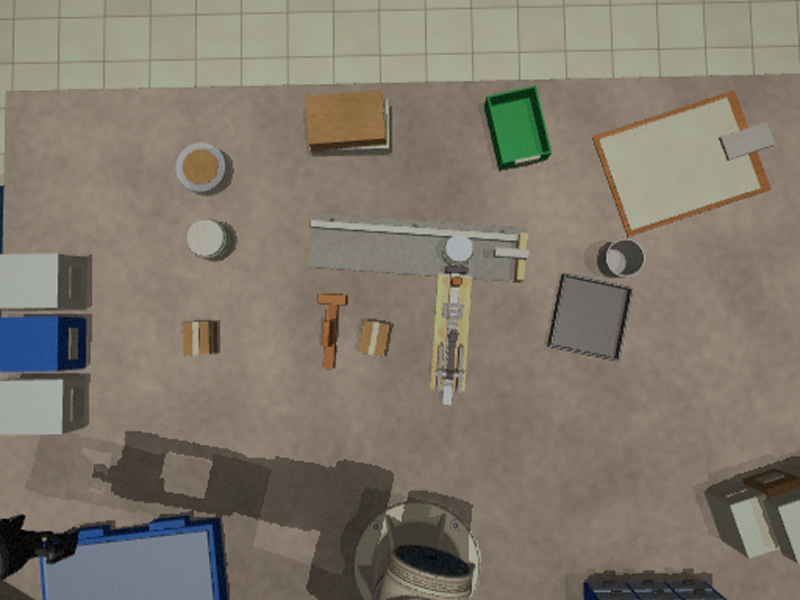

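View pics/side0b.png

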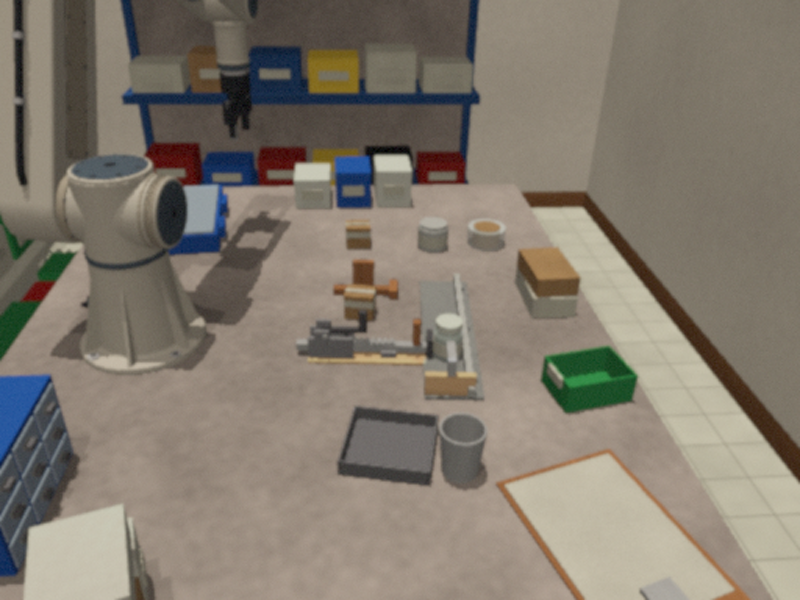

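```bash
python3 - <<'E'
from h import *
f=dict(np.load("top0.npz"));P=cloud(f);img=f["img"]
hsv=cv2.cvtColor(img,cv2.COLOR_BGR2HSV)
def at(u,v): u=int(u*.64);v=int(v*.64);return P[v,u].round(1),hsv[v,u]
for n,u,v in[("table",260,300),("fence",400,228),("board",350,255),("jar",459,247),("stop",521,268),("strip",508,253),("c1",193,338),("c2",365,338),("nose",333,299),("fin",329,325),("tray",590,316),("can",207,236),("cup",625,262),("stickbase",332,310),("handle",457,282),("house",450,360)]:
    print(n,*at(u,v))
orange=((hsv[...,0]<22)&(hsv[...,1]>90)).astype(np.uint8)
Z=P[...,2]
m=((Z>12)&(Z<140)&(P[...,0]>200)&(P[...,0]<800)&(abs(P[...,1])<560)).astype(np.uint8)
n,l,st,c=cv2.connectedComponentsWithStats(m)
for i in range(1,n):
    if st[i,4]>60:
        q=P[l==i];zt=np.percentile(q[:,2],90);t=q[q[:,2]>zt-8]
        rc=cv2.minAreaRect(t[:,:2].astype(np.float32))
        print(st[i],"zt",zt.round(1),"c",np.round(rc[0],1),"s",np.round(rc[1],1),round(rc[2],1))
E
```

```text
table [531.1 314.1  -5.9] [ 14  51 144]
fence [672.3  20.9  28.3] [ 34  12 170]
board [619.9 124.6   7. ] [ 25  24 130]
jar [621.2 -90.9  84.5] [107  13 177]
stop [ 583.2 -215.6   49.3] [ 26  83 168]
strip [ 610.4 -186.9   83.5] [ 25  17 168]
c1 [456.  431.4  58.8] [ 21  57 161]
c2 [450.2  94.5  55.4] [ 16 136 141]
nose [529.5 158.3  27.9] [ 13 156 159]
fin [475.2 160.6  87. ] [ 14 153 133]
tray [ 486.4 -358.4    6.8] [ 17  16 109]
can [654.4 400.6  70.2] [ 26  24 167]
cup [ 596.6 -436.1    3.9] [ 21  22 116]
stickbase [508.1 163.   16.8] [ 14 166 140]
handle [554.7 -86.3  86. ] [ 14 161 149]
house [405.  -72.2  63.3] [11 24 84]
[319 101  27   7 100] zt 61.2 c [ 795.3 -220. ] s [ 9.3 75.8] 0.1
[112 106  35  19 499] zt 51.8 c [774.8 421.5] s [ 50.7 100. ] 1.0
[119 140  30  27 620] zt 73.0 c [652.2 403.6] s [73.3 69.6] 62.2
[ 199  141  140  118 2137] zt 85.3 c [ 568.4 -102.7] s [135.7 229.5] 48.2
[383 153  30  25 448] zt 89.5 c [ 593.4 -409.1] s [74.4 72.7] 89.7
[351 175  54  56 389] zt 31.9 c [ 484.2 -356.3] s [142.1 149.9] 76.9
[204 188  18  48 427] zt 87.2 c [460.4 166.8] s [12.8 47.8] 88.3
[229 205  21  24 371] zt 63.2 c [449.   76.2] s [51.7 63.8] 78.0
[117 206  22  21 445] zt 63.4 c [456.  424.3] s [52.8 61.6] 89.6
```

```bash
python3 - <<'E'
from h import *
f=dict(np.load("top0.npz"));P=cloud(f);img=f["img"]
hsv=cv2.cvtColor(img,cv2.COLOR_BGR2HSV)
Rm=R.from_euler("xyz",f["rotation"]).as_matrix()
def ray(u,v,h):
    d=Rm@np.array([(u-f["cx"])/f["fx"],-(v-f["cy"])/f["fy"],-1]);e=f["eye"];return (e+d*(h-e[2])/d[2])[:2]
# plain ROI
m=np.zeros(img.shape[:2],np.uint8)
m[138:185,190:345]=((hsv[138:185,190:345,1]<35)&(hsv[138:185,190:345,2]>100))*255
m=cv2.morphologyEx(m,cv2.MORPH_OPEN,np.ones((3,3)))
cv2.imwrite("pics/m.png",m)
# fence: bright 
fb=((hsv[...,2]>155)&(hsv[...,1]<30)&(m>0)).astype(np.uint8)
n,l,st,c=cv2.connectedComponentsWithStats(fb)
i=1+np.argmax(st[1:,2]);v,u=np.where(l==i);print(st[i])
cent=[]
for uu in np.unique(u):
    vv=v[u==uu]
    if len(vv)<=7:cent.append(ray(uu,vv.mean(),28))
cent=np.array(cent);b=np.polyfit(cent[:,1],cent[:,0],1)
print("fence x=a*y+b",b,"yaw",-np.arctan(b[0]),"res",np.std(cent[:,0]-np.polyval(b,cent[:,1])),cent[[0,-1]])
# board left edge
for vv in range(150,170,3):
    uu=np.where(m[vv])[0];print(vv,uu.min(),ray(uu.min()-.5,vv,6),uu.max(),ray(uu.max()+.5,vv,6))
def comp(mask,h,name):
    n,l,st,c=cv2.connectedComponentsWithStats(mask.astype(np.uint8))
    for i in range(1,n):
        if st[i,4]>10: print(name,st[i],ray(*c[i],h))
g=np.zeros(img.shape[:2],bool);g[150:260,270:345]=1
comp(g&(hsv[...,1]>140)&(hsv[...,0]<18),84,"orange")
comp(g&(P[...,2]>78)&(hsv[...,2]>150)&(hsv[...,1]<30),80,"bright")
comp(g&(hsv[...,2]<60),90,"dark")
tb=(P[...,2]>-30)&(P[...,2]<4)&(P[...,0]<560)&(P[...,0]>350)&(abs(P[...,1])<400)
print("tablez",np.median(P[...,2][tb]))
E
```

```text
[199 141 132  26 699]
fence x=a*y+b [9.10046055e-02 6.65757460e+02] yaw -0.09075461809400347 res 0.5754777660858736 [[ 683.96255742  201.01268001]
 [ 645.55319057 -211.34384068]]
150 199 [663.55428825 206.19466889] 331 [ 655.12918135 -219.7449855 ]
153 199 [653.847738  206.2735854] 330 [ 645.53516908 -216.2815545 ]
156 199 [644.15029002 206.35242791] 329 [ 635.94942925 -212.82110984]
159 199 [634.4619315  206.43119651] 330 [ 626.2480739  -215.73047802]
162 198 [624.84479664 209.72177447] 338 [ 616.12564901 -240.9018088 ]
165 198 [615.17420463 209.79889449] 327 [ 607.18052949 -205.63868762]
168 198 [605.51266452 209.87594233] 328 [ 597.50646587 -208.54779727]
orange [289 178   7   5  29] [555.01089626 -85.7869165 ]
bright [285 150  17  17 223] [621.24826904 -92.65421438]
bright [317 159  21   6  96] [ 610.06599911 -194.14983199]
tablez -0.0944401524350269
```

>>> apply_moves([
  {"claw":-1,"delta_pos":[0,0,0],"yaw":0},
])

```text
clock: 0.22
eef_pos: [148.4, 607.0, 404.3]
tcp_rot: [-3.141, -0.0, 2.902]
contact_force: [-0.3, 1.2, 0.1]
opening: 1.001
grasp_force: 0.0
```

>>> apply_moves([
  {"claw":-1,"delta_pos":[0,0,-2],"yaw":-0.149},
  {"claw":-1,"delta_pos":[-2.9,-3.4,-0.5],"yaw":0},
  {"claw":-1,"delta_pos":[-2.9,-3.4,-0.5],"yaw":0},
  {"claw":-1,"delta_pos":[-2.9,-3.4,-0.5],"yaw":0},
  {"claw":-1,"delta_pos":[-2.9,-3.4,-0.5],"yaw":0},
  {"claw":-1,"delta_pos":[-2.9,-3.4,-0.5],"yaw":0},
  {"claw":-1,"delta_pos":[-2.9,-3.4,-0.5],"yaw":0},
  {"claw":-1,"delta_pos":[-2.9,-3.4,-0.5],"yaw":0},
])

```text
clock: 1.23
eef_pos: [329.6, 350.4, 459.9]
tcp_rot: [3.141, 0.0, 3.051]
contact_force: [0.5, 0.2, 0.2]
opening: 1.001
grasp_force: 0.0
```

>>> apply_moves([
  {"claw":-1,"delta_pos":[-2.9,-3.4,-0.5],"yaw":0},
  {"claw":-1,"delta_pos":[-2.9,-3.4,-0.5],"yaw":0},
  {"claw":-1,"delta_pos":[-2.9,-3.4,-0.5],"yaw":0},
  {"claw":-1,"delta_pos":[-2.9,-3.4,-0.5],"yaw":0},
  {"claw":-1,"delta_pos":[-2.9,-3.4,-0.5],"yaw":0},
  {"claw":-1,"delta_pos":[-2.9,-3.4,-0.5],"yaw":0},
  {"claw":-1,"delta_pos":[-2.9,-3.4,-0.5],"yaw":0},
  {"claw":-1,"delta_pos":[-2.9,-3.4,-0.5],"yaw":0},
])

```text
clock: 2.22
eef_pos: [536.0, 58.4, 499.9]
tcp_rot: [3.141, 0.0, 3.051]
contact_force: [0.1, 1.5, 0.2]
opening: 1.003
grasp_force: 0.0
```

```bash
cat >> h.py <<'E'
def wrist(fn=None):
    s=r.sense();f=r.grab_frame("wrist")
    T=np.eye(4);T[:3,:3]=R.from_euler("xyz",s["tcp_rot"]).as_matrix();T[:3,3]=s["eef_pos"]
    C=T@np.array(f["T_tool_cam"]);f["eye"]=C[:3,3];f["rotation"]=R.from_matrix(C[:3,:3]).as_euler("xyz")
    if fn: cv2.imwrite(f"pics/{fn}.png",f["img"]);np.savez(fn+".npz",**f)
    return f
def ray(f,u,v,h):
    d=R.from_euler("xyz",f["rotation"]).as_matrix()@np.array([(u-f["cx"])/f["fx"],-(v-f["cy"])/f["fy"],-1]);e=f["eye"];return (e+d*(h-e[2])/d[2])[:2]
E
python3 - <<'E'
from h import *
f=wrist("w1");s=r.sense();print(s["eef_pos"],s["tcp_rot"],s["qpos"].__repr__());print(np.round(f["T_tool_cam"],3),f["fx"],f["eye"],f["z_map"].max())
E
```

```text
[538.46225254  55.29107524 500.45205095] [-3.13930327e+00  3.07036775e-03  3.04977544e+00] array([ 0.10043987,  0.14035349,  1.69726967, -0.00293991,  1.30139425,
       -1.37775691])
[[ 2.0000e-03  9.4900e-01  3.1600e-01  8.0305e+01]
 [ 1.0000e+00 -1.0000e-03 -1.0000e-03  7.1200e-01]
 [-1.0000e-03  3.1600e-01 -9.4900e-01  3.0900e+01]
 [ 0.0000e+00  0.0000e+00  0.0000e+00  1.0000e+00]] 303.04320072036614 [456.12807975  66.41665151 468.9510891 ] 1618.7542
```

View pics/w1.png

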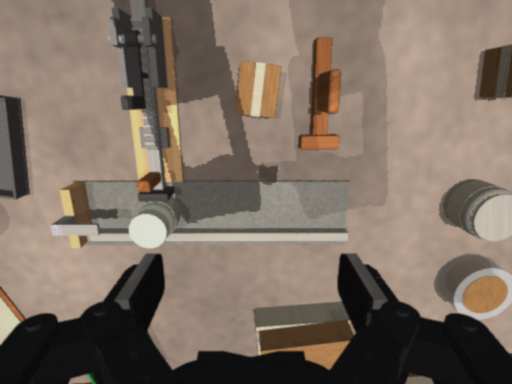

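```bash
python3 - <<'E'
from h import *
f=wrist("w2");g=cv2.cvtColor(f["img"],cv2.COLOR_BGR2GRAY).astype(int);hsv=cv2.cvtColor(f["img"],cv2.COLOR_BGR2HSV)
print(r.sense()["eef_pos"])
for u in(200,230,330):print(u,g[170:190,u].tolist(),g[222:246,u].tolist())
for v in(195,225):print(v,g[v,338:358].tolist())
sat=hsv[...,1].astype(int)
# right edge of board
P=cloud(f)
for u,v,h in[(348.5,185,6),(348.5,225,6),(347.5,237,28)]:print(ray(f,u,v,h))
m=(P[...,2]>72)&(P[...,2]<95)
n,l,st,c=cv2.connectedComponentsWithStats(m.astype(np.uint8))
for i in range(1,n):
    if st[i,4]>30: print(st[i],P[l==i].mean(0).round(1),c[i])
E
```

```text
[537.2112848   57.01004525 499.96068538]
200 [88, 89, 89, 89, 90, 90, 89, 84, 71, 80, 86, 87, 86, 82, 81, 81, 84, 85, 85, 86] [144, 147, 142, 113, 89, 82, 82, 84, 112, 169, 189, 190, 191, 191, 191, 183, 157, 143, 141, 141, 141, 140, 138, 137]
230 [88, 87, 86, 85, 84, 84, 83, 78, 67, 77, 83, 83, 84, 84, 83, 83, 84, 85, 84, 86] [143, 139, 132, 114, 91, 82, 81, 80, 111, 172, 192, 194, 194, 196, 196, 187, 158, 148, 145, 144, 144, 143, 140, 139]
330 [132, 131, 131, 128, 129, 127, 123, 109, 98, 118, 127, 128, 129, 128, 127, 127, 128, 128, 128, 129] [136, 136, 134, 112, 90, 80, 78, 80, 115, 171, 189, 192, 193, 192, 192, 186, 155, 141, 139, 140, 139, 141, 139, 141]
195 [126, 127, 126, 125, 125, 126, 127, 129, 128, 127, 124, 123, 125, 128, 128, 128, 128, 129, 130, 130]
225 [116, 115, 115, 114, 113, 110, 110, 113, 115, 120, 132, 144, 150, 152, 153, 153, 153, 153, 153, 153]
[609.90119443 205.46023478]
[679.75908857 206.32330434]
[690.28398704 198.19068459]
[328  66  17  44 607] [460.7 164.6  85.6] [335.95551895  87.31960461]
[136  92  10  14  90] [452.2 -70.4  83.9] [140.76666667  98.57777778]
[139 176  17  13 190] [557.  -84.7  81.7] [146.88947368 182.01052632]
[ 132  207   40   38 1174] [619.4 -90.1  84.8] [151.28620102 225.9923339 ]
[ 53 218  50  15 632] [ 610.7 -193.1   82.8] [ 77.67563291 225.83386076]
[ 262  327   93   42 1619] [839.5 124.   87.6] [310.81470043 342.34527486]
```

```bash
python3 - <<'E'
from h import *
f=dict(np.load("w2.npz"));ps=-0.0907
ex=np.array([np.cos(ps),np.sin(ps)]);ey=np.array([-ex[1],ex[0]])
for u in(200,330):
  for v,h,X in((230.3,28,0),(238.3,28,14),(178.3,6,-80)):print(u,v,"x0",(ray(f,u,v,h)@ex-X).round(2))
print("y0",ray(f,348,225,6)@ey-210)
fl=dict(np.load("top0.npz"))
for p,X,Y in(((557,-84.7),-94,-90),((452.2,-70.4),-201,-90),((619.4,-90.1),-31,-90),((610.7,-193.1),-32,-190)):
  p=np.array(p);print(p@ex-X,p@ey-Y)
E
```

```text
200 230.3 x0 657.99
200 238.3 x0 658.15
200 178.3 x0 657.98
330 230.3 x0 657.7
330 238.3 x0 657.85
330 178.3 x0 657.77
y0 56.212211455854515
656.382254016201 56.09881465704799
657.7177942337707 60.84770283083829
656.0148721830997 56.37293426503475
657.6799293745843 53.0082996024382
```

```bash
cat >> h.py <<'E'
PS=-0.0907;X0,Y0=657.8,56.2
EX=np.array([np.cos(PS),np.sin(PS)]);EY=np.array([-EX[1],EX[0]])
def L(p): p=np.asarray(p);return np.array([p[...,:2]@EX-X0,p[...,:2]@EY-Y0]).T
def W(X,Y): return (X+X0)*EX+(Y+Y0)*EY
def pose():
    s=r.sense();l=L(s["eef_pos"]);print("t",round(s["clock"],1),"lane",l.round(1),"gz",round(s["eef_pos"][2]-155,1),"yaw",np.round(s["tcp_rot"],3),"open",s["opening"].round(3),"F",s["contact_force"].round(1),"gf",round(float(s["grasp_force"]),1))
E
python3 -c "
from h import *
pose()"
```

```text
Traceback (most recent call last):
  File "h.py", line 22, in pose
    s=r.sense();l=L(s["eef_pos"]);print("t",round(s["clock"],1),"lane",l.round(1),"gz",round(s["eef_pos"][2]-155,1),"yaw",np.round(s["tcp_rot"],3),"open",s["opening"].round(3),"F",s["contact_force"].round(1),"gf",round(float(s["grasp_force"]),1))
                                                                                                                                                          ^^^^^^^^^^^^^^^^^^
AttributeError: 'float' object has no attribute 'round'
```

>>> apply_moves([
  {"claw":-1,"delta_pos":[2.4,-4.6,0],"yaw":0},
  {"claw":-1,"delta_pos":[2.5,-4.6,0],"yaw":0},
  {"claw":-1,"delta_pos":[2.4,-4.7,0],"yaw":0},
  {"claw":-1,"delta_pos":[0,0,5],"yaw":0},
  {"claw":-1,"delta_pos":[0,0,5],"yaw":0},
  {"claw":-1,"delta_pos":[0,0,4],"yaw":0},
  {"claw":-1,"delta_pos":[0,0,0],"yaw":0},
  {"claw":-1,"delta_pos":[0,0,0],"yaw":0},
])

```text
clock: 3.32
eef_pos: [450.6, -71.8, 361.0]
tcp_rot: [3.142, 0.001, 3.051]
contact_force: [-0.9, 0.1, 0.6]
opening: 1.002
grasp_force: 0.0
```

```bash
python3 - <<'E'
from h import *
pose();f=wrist("w3");P=cloud(f)
m=(P[...,2]>90)&(P[...,2]<112)&(P[...,0]>300)
n,l,st,c=cv2.connectedComponentsWithStats(m.astype(np.uint8))
for i in range(1,n):
    if st[i,4]>30: print(st[i],L(P[l==i].mean(0)).round(1),L(ray(f,*c[i],102)),c[i],P[l==i][:,2].mean())
E
```

```text
Traceback (most recent call last):
  File "h.py", line 22, in pose
    s=r.sense();l=L(s["eef_pos"]);print("t",round(s["clock"],1),"lane",l.round(1),"gz",round(s["eef_pos"][2]-155,1),"yaw",np.round(s["tcp_rot"],3),"open",s["opening"].round(3),"F",s["contact_force"].round(1),"gf",round(float(s["grasp_force"]),1))
                                                                                                                                                          ^^^^^^^^^^^^^^^^^^
AttributeError: 'float' object has no attribute 'round'
```

```bash
sed -i 's/s\["opening"\].round(3)/round(float(s["opening"]),3)/;s/s\["contact_force"\].round(1)/np.round(s["contact_force"],1)/' h.py; python3 - <<'E'
from h import *
pose();f=wrist("w3");P=cloud(f)
m=(P[...,2]>90)&(P[...,2]<112)&(P[...,0]>300)
n,l,st,c=cv2.connectedComponentsWithStats(m.astype(np.uint8))
for i in range(1,n):
    if st[i,4]>30: print(st[i],L(P[l==i].mean(0)).round(1),L(ray(f,*c[i],102)),c[i],P[l==i][:,2].mean())
E
```

```text
t 3.3 lane [-202.5  -86.9] gz 206.0 yaw [3.142e+00 1.000e-03 3.051e+00] open 1.002 F [-0.9  0.1  0.6] gf 0.0
[234 188  18  23 376] [-203.3  -92. ] [-203.37125521  -92.02398021] [242.91223404 199.41489362] 101.88746634606704
```

View pics/w3.png

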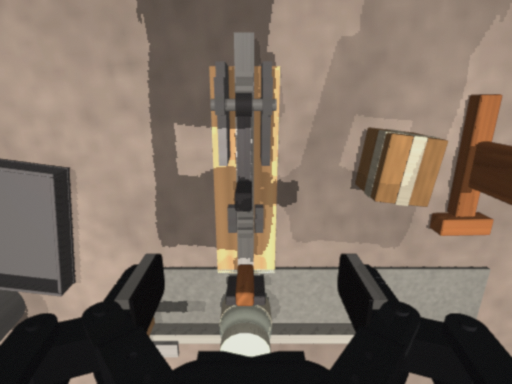

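>>> apply_moves([
  {"claw":-1,"delta_pos":[0,-0.4,4],"yaw":0},
  {"claw":-1,"delta_pos":[0,0,4],"yaw":0},
  {"claw":-1,"delta_pos":[0,0,2],"yaw":0},
  {"claw":-1,"delta_pos":[0,0,1.4],"yaw":0},
  {"claw":-1,"delta_pos":[0,0,0],"yaw":0},
  {"claw":1,"delta_pos":[0,0,0],"yaw":0},
  {"claw":1,"delta_pos":[0,0,0],"yaw":0},
  {"claw":1,"delta_pos":[0,0,0],"yaw":0},
], grip_force=30)

```text
clock: 4.38
eef_pos: [449.9, -76.0, 246.2]
tcp_rot: [-3.142, 0.001, 3.051]
contact_force: [-0.2, -0.3, -0.4]
opening: 0.382
grasp_force: 0.0
```

>>> apply_moves([
  {"claw":1,"delta_pos":[0,0,0],"yaw":0},
  {"claw":1,"delta_pos":[0,0,0],"yaw":0},
  {"claw":1,"delta_pos":[0,0,0],"yaw":0},
  {"claw":1,"delta_pos":[0,0,0],"yaw":0},
])

```text
clock: 4.88
eef_pos: [449.9, -76.9, 246.0]
tcp_rot: [-3.14, 0.001, 3.052]
contact_force: [-0.7, -9.2, 2.2]
opening: 0.159
grasp_force: 33.9
```

>>> apply_moves([
  {"claw":1,"delta_pos":[0.25,-0.1,-0.55],"yaw":0},
  {"claw":1,"delta_pos":[0.3,0,-0.52],"yaw":0},
  {"claw":1,"delta_pos":[0.34,0,-0.5],"yaw":0},
  {"claw":1,"delta_pos":[0.38,0,-0.47],"yaw":0},
  {"claw":1,"delta_pos":[0.41,0,-0.45],"yaw":0},
  {"claw":1,"delta_pos":[0.44,0,-0.41],"yaw":0},
  {"claw":1,"delta_pos":[0.47,0,-0.38],"yaw":0},
  {"claw":1,"delta_pos":[0.5,0,-0.34],"yaw":0},
])

```text
clock: 5.88
eef_pos: [419.1, -74.6, 282.0]
tcp_rot: [-3.14, 0.001, 3.051]
contact_force: [1.0, -5.7, -5.9]
opening: 0.157
grasp_force: 29.6
```

>>> apply_moves([
  {"claw":1,"delta_pos":[0.52,0,-0.3],"yaw":0},
  {"claw":1,"delta_pos":[0.54,0,-0.26],"yaw":0},
  {"claw":1,"delta_pos":[0,0,0],"yaw":0},
  {"claw":1,"delta_pos":[0,0,0],"yaw":0},
  {"claw":1,"delta_pos":[0,0,0],"yaw":0},
])

```text
clock: 6.5
eef_pos: [408.7, -73.7, 287.8]
tcp_rot: [-3.14, 0.002, 3.051]
contact_force: [1.5, -5.1, 0.8]
opening: 0.156
grasp_force: 29.8
```

>>> apply_moves([
  {"claw":0,"delta_pos":[0,0,0],"yaw":0},
  {"claw":0,"delta_pos":[0,0,0],"yaw":0},
  {"claw":0,"delta_pos":[0,0,0],"yaw":0},
  {"claw":0,"delta_pos":[0,0,-2],"yaw":0},
  {"claw":-1,"delta_pos":[0,0,-5],"yaw":0},
  {"claw":-1,"delta_pos":[0,0,-3],"yaw":0},
  {"claw":-1,"delta_pos":[-5,0,0],"yaw":0},
  {"claw":-1,"delta_pos":[-5,0,0],"yaw":0},
])

```text
clock: 7.5
eef_pos: [509.0, -82.3, 388.5]
tcp_rot: [-3.141, 0.002, 3.051]
contact_force: [0.3, -0.5, 0.8]
opening: 1.004
grasp_force: 0.0
```

>>> apply_moves([
  {"claw":-1,"delta_pos":[-4.8,0,0],"yaw":0},
  {"claw":-1,"delta_pos":[0,0,0],"yaw":0},
  {"claw":-1,"delta_pos":[0,0,0],"yaw":0},
])

```text
clock: 7.88
eef_pos: [555.0, -86.5, 386.8]
tcp_rot: [3.141, -0.002, 3.051]
contact_force: [-0.1, -0.3, -0.2]
opening: 0.999
grasp_force: 0.0
```

```bash
python3 - <<'E'
from h import *
pose();f=wrist("w4");P=cloud(f)
m=(P[...,2]>74)&(P[...,2]<160)&(P[...,0]>300)
n,l,st,c=cv2.connectedComponentsWithStats(m.astype(np.uint8))
for i in range(1,n):
    if st[i,4]>40 and c[i][1]<330: print(st[i],L(P[l==i].mean(0)).round(1),c[i],P[l==i][:,2].mean(),P[l==i][:,2].max())
f=r.grab_frame("side");cv2.imwrite("pics/s4.png",cv2.resize(f["img"][170:270,170:330],(800,500)))
E
```

```text
t 7.9 lane [-97.2 -92.1] gz 231.8 yaw [ 3.141e+00 -2.000e-03  3.051e+00] open 0.999 F [-0.1 -0.3 -0.2] gf 0.0
[ 238    0   22   51 1006] [-223.3  -92.3] [249.02485089  23.81610338] 124.19302501286526 138.81790208380215
[241 179  19  18 330] [-95.2 -91.8] [249.79393939 187.54242424] 82.75181069824298 86.23362464243286
[ 224  222   53   52 2125] [-33.1 -92. ] [249.53976471 247.67764706] 85.22282735598998 88.06430335100794
[ 116  237   66   19 1086] [ -33.2 -193.8] [148.22191529 246.58195212] 82.98222686509745 85.8726109117265
```

View pics/s4.png

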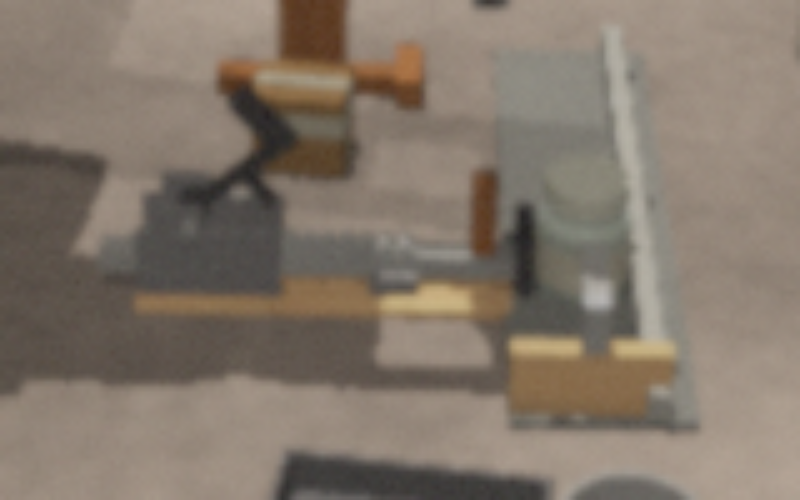

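>>> apply_moves([
  {"claw":-1,"delta_pos":[-0.2,0,5],"yaw":0},
  {"claw":-1,"delta_pos":[0,0,5],"yaw":0},
  {"claw":-1,"delta_pos":[0,0,4],"yaw":0},
  {"claw":-1,"delta_pos":[0,0,2.3],"yaw":0},
  {"claw":-1,"delta_pos":[0,0,0],"yaw":0},
  {"claw":1,"delta_pos":[0,0,0],"yaw":0},
  {"claw":1,"delta_pos":[0,0,0],"yaw":0},
  {"claw":1,"delta_pos":[0,0,0],"yaw":0},
], grip_force=40)

```text
clock: 8.98
eef_pos: [558.0, -86.9, 225.5]
tcp_rot: [-3.141, 0.002, 3.051]
contact_force: [0.5, -0.6, -0.3]
opening: 0.376
grasp_force: 0.0
```

>>> apply_moves([
  {"claw":1,"delta_pos":[0,0,0],"yaw":0},
  {"claw":1,"delta_pos":[0,0,0],"yaw":0},
  {"claw":1,"delta_pos":[0,0,0],"yaw":0},
  {"claw":1,"delta_pos":[0,0,0],"yaw":0},
])

```text
clock: 9.48
eef_pos: [557.9, -87.4, 225.3]
tcp_rot: [-3.141, 0.001, 3.051]
contact_force: [-2.3, -4.8, 7.0]
opening: 0.206
grasp_force: 41.9
```

>>> apply_moves([
  {"claw":1,"delta_pos":[0.5,0,0],"yaw":0},
  {"claw":1,"delta_pos":[1,0,0],"yaw":0},
  {"claw":1,"delta_pos":[1,0,0],"yaw":0},
  {"claw":1,"delta_pos":[1,0,0],"yaw":0},
  {"claw":1,"delta_pos":[1,0,0],"yaw":0},
  {"claw":1,"delta_pos":[1,0,0],"yaw":0},
  {"claw":1,"delta_pos":[1,0,0],"yaw":0},
  {"claw":1,"delta_pos":[0.4,0,0],"yaw":0},
])

```text
clock: 10.48
eef_pos: [489.5, -81.2, 225.3]
tcp_rot: [-3.14, 0.003, 3.051]
contact_force: [2.3, -7.6, 1.1]
opening: 0.206
grasp_force: 41.4
```

>>> apply_moves([
  {"claw":1,"delta_pos":[0,0,0],"yaw":0},
  {"claw":1,"delta_pos":[0,0,0],"yaw":0},
  {"claw":1,"delta_pos":[0,0,0],"yaw":0},
])

```text
clock: 10.85
eef_pos: [489.3, -81.2, 225.3]
tcp_rot: [-3.141, 0.002, 3.051]
contact_force: [-2.3, -6.6, 7.5]
opening: 0.201
grasp_force: 42.0
```

>>> apply_moves([
  {"claw":0,"delta_pos":[0,0,0],"yaw":0},
  {"claw":-1,"delta_pos":[0,0,0],"yaw":0},
  {"claw":-1,"delta_pos":[0,0,0],"yaw":0},
  {"claw":-1,"delta_pos":[0,0,-3],"yaw":0},
  {"claw":-1,"delta_pos":[0,0,-5],"yaw":0},
  {"claw":-1,"delta_pos":[0,0,-4],"yaw":0},
  {"claw":-1,"delta_pos":[-4,0,-2],"yaw":0},
  {"claw":-1,"delta_pos":[-4,0,0],"yaw":0},
])

```text
clock: 11.85
eef_pos: [570.1, -87.9, 367.0]
tcp_rot: [-3.141, 0.004, 3.051]
contact_force: [0.4, -0.2, -0.5]
opening: 0.995
grasp_force: 0.0
```

>>> apply_moves([
  {"claw":-1,"delta_pos":[-2,0,0],"yaw":0},
  {"claw":-1,"delta_pos":[0,0,0],"yaw":0},
  {"claw":-1,"delta_pos":[0,0,0],"yaw":0},
])

```text
clock: 12.22
eef_pos: [587.7, -89.5, 364.0]
tcp_rot: [3.141, -0.002, 3.051]
contact_force: [0.3, 0.4, 0.1]
opening: 1.0
grasp_force: 0.0
```

```bash
sed -i 's/X0,Y0=657.8,56.2/X0,Y0=657.2,54.6/' h.py; python3 - <<'E'
from h import *
pose();f=wrist("w5");P=cloud(f)
m=(P[...,2]>76)&(P[...,2]<160)&(P[...,0]>300)
n,l,st,c=cv2.connectedComponentsWithStats(m.astype(np.uint8))
for i in range(1,n):
    if st[i,4]>40 and c[i][1]<330: print(st[i],L(P[l==i].mean(0)).round(1),c[i],P[l==i][:,2].mean(),P[l==i][:,2].max())
E
```

```text
t 12.2 lane [-63.8 -90.5] gz 209.0 yaw [ 3.141e+00 -2.000e-03  3.051e+00] open 1.0 F [0.3 0.4 0.1] gf 0.0
[238  61  23  22 490] [-161.5  -90.8] [249.0755102   71.44285714] 83.42404126022969 86.15061807210444
[ 220  199   60   57 2622] [-31.9 -90.4] [249.50953471 227.59534706] 85.50051426638521 87.86863728686959
[ 100  217   75   20 1393] [ -31.7 -191.8] [136.67552046 226.90165111] 83.31837327539102 85.6029259947465
```

>>> apply_moves([
  {"claw":-1,"delta_pos":[-3.2,0,2],"yaw":0},
  {"claw":-1,"delta_pos":[0,0,5],"yaw":0},
  {"claw":-1,"delta_pos":[0,0,5],"yaw":0},
  {"claw":-1,"delta_pos":[0,0,3.9],"yaw":0},
  {"claw":-1,"delta_pos":[0,0,0],"yaw":0},
  {"claw":1,"delta_pos":[0,0,0],"yaw":0},
  {"claw":1,"delta_pos":[0,0,0],"yaw":0},
  {"claw":1,"delta_pos":[0,0,0],"yaw":0},
], grip_force=45)

```text
clock: 13.28
eef_pos: [621.2, -92.7, 208.2]
tcp_rot: [-3.141, 0.003, 3.051]
contact_force: [-1.7, 0.4, 6.2]
opening: 0.677
grasp_force: 48.3
```

>>> apply_moves([
  {"claw":1,"delta_pos":[0,0,0],"yaw":0},
  {"claw":1,"delta_pos":[0,0,0],"yaw":0},
  {"claw":1,"delta_pos":[0,0,-2],"yaw":0},
  {"claw":1,"delta_pos":[0,0,-4],"yaw":0},
  {"claw":1,"delta_pos":[0,0,-4],"yaw":0},
  {"claw":1,"delta_pos":[0,0,-2],"yaw":0},
  {"claw":1,"delta_pos":[0,0,0],"yaw":0},
])

```text
clock: 14.15
eef_pos: [620.8, -92.6, 327.7]
tcp_rot: [-3.141, 0.004, 3.051]
contact_force: [-0.1, 0.4, -3.1]
opening: 0.678
grasp_force: 49.4
```

```bash
python3 - <<'E'
from h import *
pose();print(L([484.2,-356.3]),L([593.4,-409.1]))
f=r.grab_frame("top");P=cloud(f)
m=(P[...,2]>20)&(P[...,2]<38)&(P[...,0]>380)&(P[...,0]<560)&(P[...,1]<-260)&(P[...,1]>-450)
q=L(P[m]);rc=cv2.minAreaRect(P[m][:,:2].astype(np.float32));print(rc, L(np.array(rc[0])))
E
```

```text
t 14.2 lane [-30.5 -90.6] gz 172.7 yaw [-3.141  0.004  3.051] open 0.678 F [-0.1  0.4 -3.1] gf 49.4
[-142.71814847 -365.57870417] [ -29.18461034 -408.27080789]
((483.9783630371094, -357.00347900390625), (143.10086059570312, 149.91221618652344), 77.04950714111328) [-142.87515631 -366.2993665 ]
```

>>> apply_moves([
  {"claw":1,"delta_pos":[1.4,-2.7,0],"yaw":0},
  {"claw":1,"delta_pos":[2.4,-5,0],"yaw":0},
  {"claw":1,"delta_pos":[2.4,-5,0],"yaw":0},
  {"claw":1,"delta_pos":[2.4,-5,0],"yaw":0},
  {"claw":1,"delta_pos":[2.2,-5,0],"yaw":0},
  {"claw":1,"delta_pos":[1.4,-4,0],"yaw":0},
  {"claw":1,"delta_pos":[0,0,0],"yaw":0},
  {"claw":1,"delta_pos":[0,0,0],"yaw":0},
])

```text
clock: 15.2
eef_pos: [474.4, -346.9, 324.1]
tcp_rot: [3.14, -0.002, 3.05]
contact_force: [0.6, -0.8, -3.0]
opening: 0.678
grasp_force: 49.5
```

>>> apply_moves([
  {"claw":1,"delta_pos":[0,0,3],"yaw":0},
  {"claw":1,"delta_pos":[0,0,4],"yaw":0},
  {"claw":1,"delta_pos":[0,0,3],"yaw":0},
  {"claw":1,"delta_pos":[0,0,1],"yaw":0},
  {"claw":1,"delta_pos":[0,0,0.5],"yaw":0},
  {"claw":1,"delta_pos":[0,0,0.3],"yaw":0},
  {"claw":1,"delta_pos":[0,0,0],"yaw":0},
  {"claw":1,"delta_pos":[0,0,0],"yaw":0},
])

```text
clock: 16.2
eef_pos: [474.9, -347.6, 208.2]
tcp_rot: [-3.141, 0.001, 3.051]
contact_force: [0.1, 0.7, -1.3]
opening: 0.679
grasp_force: 49.5
```

```bash
python3 -c "
from h import *
pose()"
```

```text
t 16.2 lane [-152.8 -357.7] gz 53.2 yaw [-3.141e+00  1.000e-03  3.051e+00] open 0.679 F [ 0.1  0.7 -1.3] gf 49.5
```

Lower 2 mm more, release, rise.

>>> apply_moves([
  {"claw":1,"delta_pos":[0,0,0.2],"yaw":0},
  {"claw":1,"delta_pos":[0,0,0],"yaw":0},
  {"claw":0,"delta_pos":[0,0,0],"yaw":0},
  {"claw":-1,"delta_pos":[0,0,0],"yaw":0},
  {"claw":-1,"delta_pos":[0,0,0],"yaw":0},
  {"claw":-1,"delta_pos":[0,0,-2],"yaw":0},
  {"claw":-1,"delta_pos":[0,0,-5],"yaw":0},
  {"claw":-1,"delta_pos":[0,0,-5],"yaw":0},
])

```text
clock: 17.2
eef_pos: [474.6, -347.3, 327.9]
tcp_rot: [-3.142, 0.0, 3.051]
contact_force: [0.4, -0.5, 0.5]
opening: 0.999
grasp_force: 0.0
```

>>> apply_moves([
  {"claw":-1,"delta_pos":[0,5.5,-2],"yaw":0},
  {"claw":-1,"delta_pos":[0,5.5,0],"yaw":0},
  {"claw":-1,"delta_pos":[0,5.5,0],"yaw":0},
  {"claw":-1,"delta_pos":[0,5.5,0],"yaw":0},
  {"claw":-1,"delta_pos":[0,5.5,0],"yaw":0},
  {"claw":-1,"delta_pos":[0,5.5,0],"yaw":0},
  {"claw":-1,"delta_pos":[0,5.5,0],"yaw":0},
  {"claw":-1,"delta_pos":[0,5.5,0],"yaw":0},
])

```text
clock: 18.2
eef_pos: [514.6, 92.6, 347.0]
tcp_rot: [3.141, 0.002, 3.051]
contact_force: [0.5, -0.4, -0.3]
opening: 0.997
grasp_force: 0.0
```

```bash
cat >> h.py <<'E'
def scan(f):
    P=cloud(f);Z=P[...,2]
    m=((Z>12)&(Z<140)&(P[...,0]>250)&(P[...,0]<750)&(abs(P[...,1])<560)).astype(np.uint8)
    n,l,st,c=cv2.connectedComponentsWithStats(m)
    for i in range(1,n):
        if st[i,4]>60:
            q=P[l==i];zt=np.percentile(q[:,2],90);t=q[q[:,2]>zt-8]
            rc=cv2.minAreaRect(L(t).astype(np.float32))
            print(st[i,:4],"zt",zt.round(1),"lane",np.round(rc[0],1),"s",np.round(rc[1],1),round(rc[2],1))
E
python3 - <<'E'
from h import *
pose();f=r.grab_frame("top");scan(f);cv2.imwrite("pics/t6.png",cv2.resize(f["img"],(800,600)))
E
```

```text
t 18.2 lane [-153.1   84.2] gz 192.0 yaw [3.141e+00 2.000e-03 3.051e+00] open 0.997 F [ 0.5 -0.4 -0.3] gf 0.0
[119 140  30  27] zt 72.8 lane [-44.8 407.1] s [70.2 71.2] 66.6
[199 141 140  39] zt 81.8 lane [ -32.9 -192.5] s [63.3 16.1] 90.0
[383 153  30  25] zt 89.6 lane [ -28.9 -408.3] s [72.5 74.7] 3.0
[351 175  54  56] zt 32.1 lane [-142.8 -365.9] s [142.3 149.9] 81.8
[279 192  19  89] zt 81.5 lane [-210.7  -90.9] s [108.8  16. ] 0.6
[365 197  24  19] zt 86.6 lane [-154.7 -355.4] s [49.9 51.1] 66.5
[229 205  15  23] zt 63.4 lane [-216.4   65.9] s [44.  63.2] 84.4
[117 206  22  21] zt 63.9 lane [-241.6  409.3] s [61.2 52.4] 4.2
[206 207   9  29] zt 88.1 lane [-218.3  153.2] s [38.8 12.6] 4.9
```

View pics/t6.png

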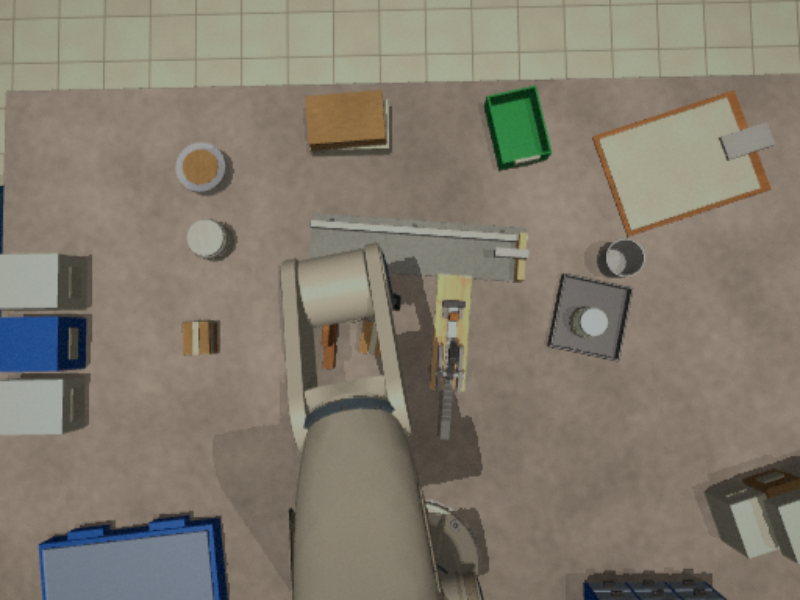

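```bash
cat >> h.py <<'E'
def wscan(f,lo,hi,amin=150):
    P=cloud(f);Z=P[...,2]
    m=((Z>lo)&(Z<hi)&(P[...,0]>250)).astype(np.uint8);m[290:]=0
    n,l,st,c=cv2.connectedComponentsWithStats(m)
    for i in range(1,n):
        if st[i,4]>amin:
            q=P[l==i]
            rc=cv2.minAreaRect(L(q).astype(np.float32))
            print(st[i],"z",q[:,2].mean().round(1),"mean",L(q).mean(0).round(1),"rect",np.round(rc[0],1),"s",np.round(rc[1],1),round(rc[2],1))
E
python3 - <<'E'
from h import *
pose();f=wrist("w7");wscan(f,54,68);wscan(f,78,95)
print(L([449,76.2]))
E
```

```text
t 18.2 lane [-153.    89.1] gz 192.2 yaw [3.138e+00 3.000e-03 3.052e+00] open 1.001 F [0.5 4.5 1.1] gf 0.0
[   0    1   54   61 1521] z 63.5 mean [-277.   -74.9] rect [-276.5  -76.6] s [30.  38.6] 33.9
[ 183   73   68   86 5053] z 60.0 mean [-216.3   62.1] rect [-215.    61.9] s [52.  64.5] 83.6
[315  89  10  62 229] z 61.3 mean [-214.2  146.1] rect [-213.1  146.5] s [ 2.9 48.1] 89.2
[ 29 170  30  21 243] z 61.1 mean [-164.1  -83.9] rect [-165.2  -86. ] s [20.8 10.4] 43.8
[  0  58  14  49 379] z 84.0 mean [-242.1  -85. ] rect [-241.1  -86.5] s [ 6.3 32.5] 87.6
[ 321   88   25   68 1358] z 86.6 mean [-214.   151.6] rect [-213.1  152.8] s [48.7 14.4] 0.9
[ 13 177  29  20 481] z 82.7 mean [-162.3  -88.4] rect [-161.8  -89.6] s [15.5 18. ] 0.7
[-216.94744915   61.95527216]
```

>>> apply_moves([
  {"claw":-1,"delta_pos":[3.2,-1.4,2],"yaw":0},
  {"claw":-1,"delta_pos":[3.05,-1.3,3],"yaw":0},
  {"claw":-1,"delta_pos":[0,0,0],"yaw":0.112},
  {"claw":-1,"delta_pos":[0,0,4],"yaw":0},
  {"claw":-1,"delta_pos":[0,0,4],"yaw":0},
  {"claw":-1,"delta_pos":[0,0,2.6],"yaw":0},
  {"claw":-1,"delta_pos":[0,0,0],"yaw":0},
  {"claw":0.3,"delta_pos":[0,0,0],"yaw":0},
], grip_force=35)

```text
clock: 19.3
eef_pos: [450.5, 69.4, 190.7]
tcp_rot: [3.141, 0.001, 2.939]
contact_force: [0.4, -0.2, -0.1]
opening: 0.815
grasp_force: 0.0
```

>>> apply_moves([
  {"claw":1,"delta_pos":[0,0,0],"yaw":0},
  {"claw":1,"delta_pos":[0,0,0],"yaw":0},
  {"claw":1,"delta_pos":[0,0,0],"yaw":0},
  {"claw":1,"delta_pos":[0,0,0],"yaw":0},
  {"claw":1,"delta_pos":[0,0,0],"yaw":0},
])

```text
clock: 19.92
eef_pos: [450.7, 69.7, 191.0]
tcp_rot: [3.141, 0.003, 2.939]
contact_force: [-1.1, -0.2, 7.1]
opening: 0.604
grasp_force: 36.2
```

```bash
python3 -c "
from h import *
pose()"
```

```text
t 19.9 lane [-214.6   55.6] gz 36.0 yaw [3.141e+00 3.000e-03 2.939e+00] open 0.604 F [-1.1 -0.2  7.1] gf 36.2
```

>>> apply_moves([
  {"claw":1,"delta_pos":[0,0,-3],"yaw":0},
  {"claw":1,"delta_pos":[0,0,-5],"yaw":-0.112},
  {"claw":1,"delta_pos":[-4.5,-1.5,0],"yaw":0},
  {"claw":1,"delta_pos":[-4.5,-1.5,0],"yaw":0},
  {"claw":1,"delta_pos":[-4.5,-2,0],"yaw":0},
  {"claw":1,"delta_pos":[-4.5,-2,0],"yaw":0},
  {"claw":1,"delta_pos":[0,0,0],"yaw":0},
  {"claw":1,"delta_pos":[0,0,0],"yaw":0},
])

```text
clock: 20.92
eef_pos: [622.1, -16.5, 269.7]
tcp_rot: [3.142, -0.001, 3.05]
contact_force: [0.4, 0.9, -2.5]
opening: 0.609
grasp_force: 38.0
```

>>> apply_moves([
  {"claw":1,"delta_pos":[0,0,0],"yaw":0},
  {"claw":1,"delta_pos":[0,0,0],"yaw":0},
])

```text
clock: 21.18
eef_pos: [622.2, -15.9, 269.7]
tcp_rot: [3.142, -0.0, 3.052]
contact_force: [-0.0, 0.0, -1.4]
opening: 0.603
grasp_force: 38.0
```

```bash
python3 - <<'E'
from h import *
pose()
f=r.grab_frame("top");scan(f)
E
```

```text
t 21.2 lane [-36.1 -14.1] gz 114.7 yaw [ 3.142 -0.     3.052] open 0.603 F [-0.   0.  -1.4] gf 38.0
[119 140  31  27] zt 73.0 lane [-44.7 407. ] s [69.1 71.5] 4.4
[199 141  40   8] zt 31.0 lane [  5.7 145.6] s [ 14.9 124.7] 0.3
[301 148  38  32] zt 84.6 lane [ -33.  -192.6] s [16.6 63.4] 0.2
[383 153  30  25] zt 89.9 lane [ -29.1 -407.8] s [72.6 74.9] 4.2
[259 162  18  10] zt 138.7 lane [-63.9 -13.9] s [15.7 50. ] 0.5
[351 175  54  56] zt 31.9 lane [-142.6 -365. ] s [141.1 150.1] 82.0
[204 188  18  48] zt 86.3 lane [-213.8  153.5] s [48.1 14.8] 0.9
[365 197  24  19] zt 86.1 lane [-154.1 -355.4] s [50.1 51.3] 49.9
[117 206  22  21] zt 63.2 lane [-241.5  409.4] s [61.3 52. ] 4.3
```

>>> apply_moves([
  {"claw":1,"delta_pos":[0,0,3],"yaw":0},
  {"claw":1,"delta_pos":[0,0,3],"yaw":0},
  {"claw":1,"delta_pos":[0,0,1.1],"yaw":0},
  {"claw":1,"delta_pos":[0,0,0],"yaw":0},
  {"claw":1,"delta_pos":[-0.3,0,0],"yaw":0},
  {"claw":1,"delta_pos":[0,0,0],"yaw":0},
  {"claw":1,"delta_pos":[0,0,0],"yaw":0},
])

```text
clock: 22.1
eef_pos: [626.0, -16.7, 198.9]
tcp_rot: [3.142, 0.001, 3.051]
contact_force: [1.0, -0.2, -1.7]
opening: 0.607
grasp_force: 38.0
```

>>> apply_moves([
  {"claw":1,"delta_pos":[-0.2,0,0],"yaw":0},
  {"claw":1,"delta_pos":[0,0,0],"yaw":0},
])

```text
clock: 22.35
eef_pos: [628.0, -16.9, 198.6]
tcp_rot: [3.142, 0.0, 3.051]
contact_force: [-0.1, -0.5, -2.4]
opening: 0.603
grasp_force: 38.0
```

```bash
python3 -c "
from h import *
pose()"
```

```text
t 22.4 lane [-30.2 -14.6] gz 43.6 yaw [3.142 0.    3.051] open 0.603 F [-0.1 -0.5 -2.4] gf 38.0
```

>>> apply_moves([
  {"claw":1,"delta_pos":[-0.1,0,0],"yaw":0},
  {"claw":1,"delta_pos":[0,0,0],"yaw":0},
])

```text
clock: 22.6
eef_pos: [628.7, -17.0, 198.4]
tcp_rot: [-3.142, -0.001, 3.051]
contact_force: [-1.3, -0.1, -1.1]
opening: 0.599
grasp_force: 38.1
```

>>> apply_moves([
  {"claw":1,"delta_pos":[-0.1,0,0],"yaw":0},
  {"claw":1,"delta_pos":[0,0,0],"yaw":0},
])

```text
clock: 22.85
eef_pos: [629.0, -17.1, 198.1]
tcp_rot: [-3.141, -0.003, 3.051]
contact_force: [-5.4, 1.2, 0.1]
opening: 0.606
grasp_force: 38.3
```

>>> apply_moves([
  {"claw":1,"delta_pos":[-0.1,0,0],"yaw":0},
  {"claw":1,"delta_pos":[0,0,0],"yaw":0},
])

```text
clock: 23.1
eef_pos: [629.4, -17.1, 197.9]
tcp_rot: [-3.141, -0.004, 3.051]
contact_force: [-8.3, 0.8, 1.2]
opening: 0.602
grasp_force: 38.4
```

>>> apply_moves([
  {"claw":1,"delta_pos":[0.2,0,0.1],"yaw":0},
  {"claw":1,"delta_pos":[0,0,0],"yaw":0},
  {"claw":-0.5,"delta_pos":[0,0,0],"yaw":0},
  {"claw":-1,"delta_pos":[0,0,0],"yaw":0},
  {"claw":-1,"delta_pos":[0,0,0],"yaw":0},
  {"claw":-1,"delta_pos":[0,0,-2],"yaw":0},
  {"claw":-1,"delta_pos":[0,0,-5],"yaw":0},
  {"claw":-1,"delta_pos":[0,0,-5],"yaw":0},
])

```text
clock: 24.1
eef_pos: [628.8, -17.0, 320.0]
tcp_rot: [3.142, 0.001, 3.051]
contact_force: [0.1, 0.3, 0.1]
opening: 0.998
grasp_force: 0.0
```

>>> apply_moves([
  {"claw":-1,"delta_pos":[2.2,5,0],"yaw":0},
  {"claw":-1,"delta_pos":[2.2,5,0],"yaw":0},
  {"claw":-1,"delta_pos":[2.2,5,0],"yaw":0},
  {"claw":-1,"delta_pos":[2.2,5,0],"yaw":0},
  {"claw":-1,"delta_pos":[2.2,5,0],"yaw":0},
  {"claw":-1,"delta_pos":[2.2,5,0],"yaw":0},
  {"claw":-1,"delta_pos":[2.2,5,0],"yaw":0},
  {"claw":-1,"delta_pos":[2,5,0],"yaw":0},
])

```text
clock: 25.1
eef_pos: [491.1, 398.9, 319.3]
tcp_rot: [3.14, 0.001, 3.051]
contact_force: [0.7, 0.3, -0.8]
opening: 1.001
grasp_force: 0.0
```

>>> apply_moves([
  {"claw":-1,"delta_pos":[0,0,0],"yaw":0},
  {"claw":-1,"delta_pos":[0,0,0],"yaw":0},
])

```text
clock: 25.35
eef_pos: [491.7, 396.9, 318.3]
tcp_rot: [3.142, 0.001, 3.052]
contact_force: [0.0, -0.5, -1.0]
opening: 0.998
grasp_force: 0.0
```

```bash
python3 - <<'E'
from h import *
pose();f=wrist("w8");wscan(f,54,68);f=r.grab_frame("top");scan(f)
E
```

```text
t 25.4 lane [-203.4  385.2] gz 163.3 yaw [3.142e+00 1.000e-03 3.052e+00] open 0.998 F [ 0.  -0.5 -1. ] gf 0.0
[ 244  108   74   90 5721] z 60.0 mean [-242.2  409.9] rect [-240.6  410.2] s [64.6 52.1] 6.3
[119 140  31  27] zt 72.8 lane [-44. 407.] s [70.7 70.1] 69.4
[199 141 140  39] zt 70.4 lane [ -32.7 -105.8] s [ 63.7 236.5] 0.3
[383 153  30  25] zt 89.9 lane [ -29.  -407.1] s [73.  75.2] 1.3
[351 175  54  56] zt 32.2 lane [-142.7 -365.5] s [141.3 150.3] 82.3
[204 188  18  48] zt 86.8 lane [-213.8  153.3] s [48.4 14. ] 0.7
[279 192  19  89] zt 81.1 lane [-223.5  -84.7] s [132.   38.6] 5.3
[365 197  24  19] zt 86.0 lane [-153.9 -356.4] s [50.8 51.4] 4.2
[120 209  19  18] zt 63.0 lane [-247.3  402.6] s [52.1 41. ] 10.1
```

>>> apply_moves([
  {"claw":-1,"delta_pos":[3.8,2.5,1],"yaw":0},
  {"claw":-1,"delta_pos":[0,0,2],"yaw":-0.1},
  {"claw":-1,"delta_pos":[0,0,4],"yaw":0},
  {"claw":-1,"delta_pos":[0,0,4],"yaw":0},
  {"claw":-1,"delta_pos":[0,0,1.7],"yaw":0},
  {"claw":-1,"delta_pos":[0,0,0],"yaw":0},
  {"claw":0.3,"delta_pos":[0,0,0],"yaw":0},
  {"claw":1,"delta_pos":[0,0,0],"yaw":0},
])

```text
clock: 26.45
eef_pos: [456.8, 425.8, 192.0]
tcp_rot: [3.14, 0.002, -3.133]
contact_force: [-0.3, 2.8, 20.8]
opening: 0.607
grasp_force: 18.6
```

>>> apply_moves([
  {"claw":1,"delta_pos":[0,0,0],"yaw":0},
  {"claw":1,"delta_pos":[0,0,0],"yaw":0},
  {"claw":1,"delta_pos":[0,0,0],"yaw":0},
  {"claw":1,"delta_pos":[0,0,0],"yaw":0},
])

```text
clock: 26.95
eef_pos: [456.8, 425.9, 192.1]
tcp_rot: [3.14, 0.002, -3.132]
contact_force: [0.5, -1.1, 7.5]
opening: 0.609
grasp_force: 37.6
```

```bash
python3 -c "
from h import *
pose()"
```

```text
t 26.9 lane [-240.9  410.9] gz 37.1 yaw [ 3.140e+00  2.000e-03 -3.132e+00] open 0.609 F [ 0.5 -1.1  7.5] gf 37.6
```

>>> apply_moves([
  {"claw":1,"delta_pos":[0,0,-3],"yaw":0},
  {"claw":1,"delta_pos":[0,0,-5],"yaw":0.1},
  {"claw":1,"delta_pos":[-3.4,-5.4,-1],"yaw":0},
  {"claw":1,"delta_pos":[-3.4,-5.4,0],"yaw":0},
  {"claw":1,"delta_pos":[-3.4,-5.4,0],"yaw":0},
  {"claw":1,"delta_pos":[-3.4,-5.4,0],"yaw":0},
  {"claw":1,"delta_pos":[-3.4,-5.4,0],"yaw":0},
  {"claw":1,"delta_pos":[-3.4,-5.4,0],"yaw":0},
])

```text
clock: 27.95
eef_pos: [626.7, 90.2, 280.7]
tcp_rot: [3.141, 0.001, 3.051]
contact_force: [0.7, 0.9, -1.9]
opening: 0.601
grasp_force: 37.6
```

>>> apply_moves([
  {"claw":1,"delta_pos":[0,0,0],"yaw":0},
  {"claw":1,"delta_pos":[0,0,0],"yaw":0},
  {"claw":1,"delta_pos":[0,0,0],"yaw":0},
  {"claw":1,"delta_pos":[0,0,0],"yaw":0},
])

```text
clock: 28.45
eef_pos: [625.6, 93.3, 280.2]
tcp_rot: [3.142, -0.0, 3.053]
contact_force: [0.1, -0.9, -1.1]
opening: 0.608
grasp_force: 37.6
```

```bash
python3 -c "
from h import *
pose()"
```

```text
t 28.4 lane [-42.6  95. ] gz 125.2 yaw [ 3.142 -0.     3.053] open 0.608 F [ 0.1 -0.9 -1.1] gf 37.6
```

>>> apply_moves([
  {"claw":1,"delta_pos":[-0.5,-0.7,2],"yaw":0},
  {"claw":1,"delta_pos":[0,0,4],"yaw":0},
  {"claw":1,"delta_pos":[0,0,2.1],"yaw":0},
  {"claw":1,"delta_pos":[0,0,0],"yaw":0},
  {"claw":1,"delta_pos":[-0.4,0,0],"yaw":0},
  {"claw":1,"delta_pos":[0,0,0],"yaw":0},
  {"claw":1,"delta_pos":[0,0,0],"yaw":0},
])

```text
clock: 29.32
eef_pos: [634.5, 84.2, 199.4]
tcp_rot: [3.142, 0.0, 3.051]
contact_force: [-0.6, 0.1, -2.0]
opening: 0.607
grasp_force: 37.7
```

```bash
python3 -c "
from h import *
pose()"
```

```text
t 29.3 lane [-32.9  86.7] gz 44.4 yaw [3.142 0.    3.051] open 0.607 F [-0.6  0.1 -2. ] gf 37.7
```

>>> apply_moves([
  {"claw":1,"delta_pos":[-0.15,0,0.1],"yaw":0},
  {"claw":1,"delta_pos":[0,0,0],"yaw":0},
])

```text
clock: 29.58
eef_pos: [636.0, 84.1, 198.2]
tcp_rot: [3.142, 0.0, 3.051]
contact_force: [-0.2, -0.3, -1.3]
opening: 0.602
grasp_force: 37.7
```

>>> apply_moves([
  {"claw":1,"delta_pos":[-0.1,0,0],"yaw":0},
  {"claw":1,"delta_pos":[0,0,0],"yaw":0},
])

```text
clock: 29.82
eef_pos: [636.8, 84.0, 198.1]
tcp_rot: [-3.141, -0.001, 3.051]
contact_force: [-1.4, 1.0, -1.8]
opening: 0.604
grasp_force: 37.8
```

>>> apply_moves([
  {"claw":1,"delta_pos":[-0.1,0,0],"yaw":0},
  {"claw":1,"delta_pos":[0,0,0],"yaw":0},
])

```text
clock: 30.08
eef_pos: [637.1, 83.9, 197.9]
tcp_rot: [-3.141, -0.002, 3.051]
contact_force: [-3.9, 1.4, 0.5]
opening: 0.601
grasp_force: 38.0
```

>>> apply_moves([
  {"claw":1,"delta_pos":[0.2,0,0.1],"yaw":0},
  {"claw":1,"delta_pos":[0,0,0],"yaw":0},
  {"claw":-0.5,"delta_pos":[0,0,0],"yaw":0},
  {"claw":-1,"delta_pos":[0,0,0],"yaw":0},
  {"claw":-1,"delta_pos":[0,0,0],"yaw":0},
  {"claw":-1,"delta_pos":[0,0,-3],"yaw":0},
  {"claw":-1,"delta_pos":[0,0,-5],"yaw":0},
  {"claw":-1,"delta_pos":[0,0,-5],"yaw":0},
])

```text
clock: 31.08
eef_pos: [635.8, 84.0, 328.4]
tcp_rot: [-3.141, -0.0, 3.051]
contact_force: [1.1, 0.1, 0.3]
opening: 0.998
grasp_force: 0.0
```

>>> apply_moves([
  {"claw":-1,"delta_pos":[3.6,1.3,-3],"yaw":0},
  {"claw":-1,"delta_pos":[3.6,1.3,-3],"yaw":0},
  {"claw":-1,"delta_pos":[3.6,1.3,0],"yaw":0},
  {"claw":-1,"delta_pos":[3.6,1.3,0],"yaw":0},
  {"claw":-1,"delta_pos":[0,0,0],"yaw":0},
  {"claw":-1,"delta_pos":[0,0,0],"yaw":0},
  {"claw":-1,"delta_pos":[0,0,0],"yaw":0},
])

```text
clock: 31.95
eef_pos: [498.1, 148.6, 387.2]
tcp_rot: [3.142, 0.0, 3.05]
contact_force: [0.0, 0.3, 0.1]
opening: 1.001
grasp_force: 0.0
```

```bash
python3 - <<'E'
from h import *
pose();f=wrist("w9");wscan(f,78,95);f=r.grab_frame("top");scan(f)
f=r.grab_frame("side");cv2.imwrite("pics/s9.png",cv2.resize(f["img"][130:290,160:360],(800,640))[:600])
E
```

```text
t 31.9 lane [-174.6  138.5] gz 232.2 yaw [3.142 0.    3.05 ] open 1.001 F [0.  0.3 0.1] gf 0.0
[258 115  16  57 874] z 87.0 mean [-214.1  152.7] rect [-213.   152.8] s [49.7 13.6] 1.3
[  0 188  24  17 336] z 82.6 mean [-162.5  -88.1] rect [-162.   -89.3] s [15.3 18.5] 1.2
[119 140  30  27] zt 73.1 lane [-44.5 406.9] s [70.  69.7] 14.9
[199 141 140  39] zt 70.3 lane [-33.4 -55.2] s [ 64.7 337.7] 0.0
[383 153  30  25] zt 89.3 lane [ -28.9 -407.8] s [72.5 72.6] 2.3
[351 175  54  56] zt 31.7 lane [-142.6 -365.4] s [141.8 150.1] 82.1
[278 192  20  89] zt 81.6 lane [-219.9  -92.3] s [126.6  26.3] 7.2
[365 197  24  19] zt 86.0 lane [-154.3 -356. ] s [51.4 51.1] 39.4
[206 211   8  25] zt 88.7 lane [-222.7  152.5] s [29.8 12.4] 3.8
```

View pics/w9.png

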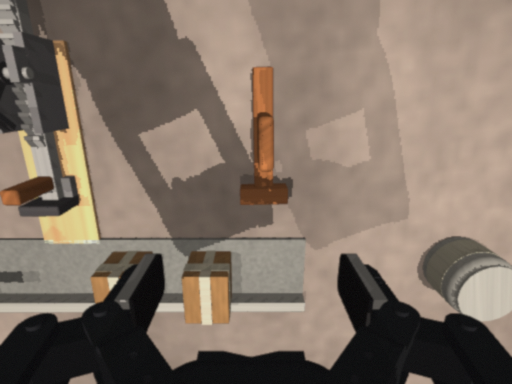

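>>> apply_moves([
  {"claw":-1,"delta_pos":[3.9,1.4,1],"yaw":-0.02},
  {"claw":-1,"delta_pos":[0,0,5],"yaw":0},
  {"claw":-1,"delta_pos":[0,0,5],"yaw":0},
  {"claw":-1,"delta_pos":[0,0,4],"yaw":0},
  {"claw":-1,"delta_pos":[0,0,1.5],"yaw":0},
  {"claw":-1,"delta_pos":[0,0,0],"yaw":0},
  {"claw":1,"delta_pos":[0,0,0],"yaw":0},
  {"claw":1,"delta_pos":[0,0,0],"yaw":0},
], grip_force=70)

```text
clock: 33.1
eef_pos: [460.3, 166.6, 223.5]
tcp_rot: [3.141, 0.002, 3.071]
contact_force: [0.5, 0.5, -0.0]
opening: 0.605
grasp_force: 0.0
```

>>> apply_moves([
  {"claw":1,"delta_pos":[0,0,0],"yaw":0},
  {"claw":1,"delta_pos":[0,0,0],"yaw":0},
  {"claw":1,"delta_pos":[0,0,0],"yaw":0},
  {"claw":1,"delta_pos":[0,0,0],"yaw":0},
  {"claw":1,"delta_pos":[0,0,0],"yaw":0},
])

```text
clock: 33.72
eef_pos: [459.9, 166.5, 222.6]
tcp_rot: [3.141, 0.001, 3.071]
contact_force: [-1.1, -0.6, 7.3]
opening: 0.157
grasp_force: 68.8
```

```bash
python3 -c "
from h import *
pose()"
```

```text
t 33.7 lane [-214.3  152.9] gz 67.6 yaw [3.141e+00 1.000e-03 3.071e+00] open 0.157 F [-1.1 -0.6  7.3] gf 68.8
```

>>> apply_moves([
  {"claw":1,"delta_pos":[0,0,-2],"yaw":0},
  {"claw":1,"delta_pos":[0,0,-4],"yaw":0},
  {"claw":1,"delta_pos":[0,0,0],"yaw":0.16},
  {"claw":1,"delta_pos":[0,0,0],"yaw":0.16},
  {"claw":1,"delta_pos":[0,0,0],"yaw":0.16},
  {"claw":1,"delta_pos":[0,0,0],"yaw":0.16},
  {"claw":1,"delta_pos":[0,0,0],"yaw":0.16},
  {"claw":1,"delta_pos":[0,0,0],"yaw":0.16},
])

```text
clock: 34.72
eef_pos: [459.5, 166.3, 282.0]
tcp_rot: [-3.141, -0.0, 2.106]
contact_force: [-0.6, 0.9, -0.9]
opening: 0.152
grasp_force: 68.4
```

>>> apply_moves([
  {"claw":1,"delta_pos":[0,0,0],"yaw":0.16},
  {"claw":1,"delta_pos":[0,0,0],"yaw":0.16},
  {"claw":1,"delta_pos":[0,0,0],"yaw":0.16},
  {"claw":1,"delta_pos":[0,0,0],"yaw":0.15},
  {"claw":1,"delta_pos":[0,0,0],"yaw":0},
  {"claw":1,"delta_pos":[0,0,0],"yaw":0},
])

```text
clock: 35.48
eef_pos: [459.6, 166.4, 282.1]
tcp_rot: [-3.141, 0.0, 1.484]
contact_force: [0.3, -0.0, -0.5]
opening: 0.153
grasp_force: 68.4
```

```bash
python3 - <<'E'
from h import *
pose();f=wrist("w10");cv2.imwrite("pics/w10.png",f["img"])
E
```

```text
t 35.5 lane [-214.6  152.7] gz 127.1 yaw [-3.141  0.     1.484] open 0.153 F [ 0.3 -0.  -0.5] gf 68.4
```

View pics/w10.png

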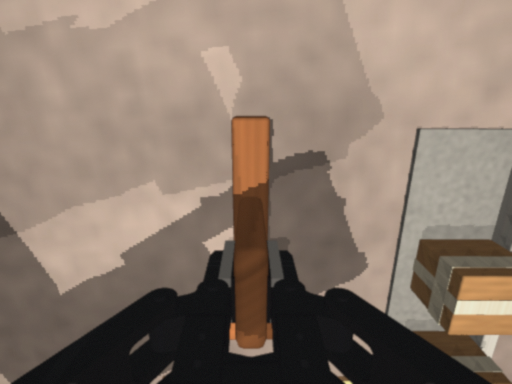

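>>> apply_moves([
  {"claw":1,"delta_pos":[3.1,0,0],"yaw":0.004},
  {"claw":1,"delta_pos":[3.1,1.5,0],"yaw":0},
  {"claw":1,"delta_pos":[0,4.1,0],"yaw":0},
  {"claw":1,"delta_pos":[0,4.1,0],"yaw":0},
  {"claw":1,"delta_pos":[0,4.1,0],"yaw":0},
  {"claw":1,"delta_pos":[0,4.1,0],"yaw":0},
  {"claw":1,"delta_pos":[0,0,0],"yaw":0},
  {"claw":1,"delta_pos":[0,0,0],"yaw":0},
])

```text
clock: 36.52
eef_pos: [642.8, 211.2, 281.5]
tcp_rot: [-3.14, 0.001, 1.478]
contact_force: [0.4, -0.8, -0.7]
opening: 0.149
grasp_force: 68.7
```

```bash
python3 - <<'E'
from h import *
pose();f=r.grab_frame("top");scan(f)
f=wrist("w11");P=cloud(f)
for r0 in((66,80),):
  pass
f=r.grab_frame("side");cv2.imwrite("pics/s11.png",cv2.resize(f["img"][120:270,170:370],(800,600)))
E
```

```text
t 36.5 lane [-36.1 213.9] gz 126.5 yaw [-3.140e+00  1.000e-03  1.478e+00] open 0.149 F [ 0.4 -0.8 -0.7] gf 68.7
[119 140  15  27] zt 73.3 lane [-48.2 423.7] s [70.5 38.9] 12.0
[200 141 139  39] zt 81.0 lane [-44.7 -19. ] s [409.6  55.7] 87.7
[383 153  30  25] zt 89.8 lane [ -29.2 -407.5] s [72.8 73.8] 1.0
[351 175  54  56] zt 32.1 lane [-142.5 -365.7] s [142.4 150.1] 82.2
[278 192  20  89] zt 82.2 lane [-208.9  -90.9] s [105.1  15.9] 0.4
[365 197  24  19] zt 85.9 lane [-154.1 -355.6] s [50.9 51.7] 5.6
```

View pics/s11.png

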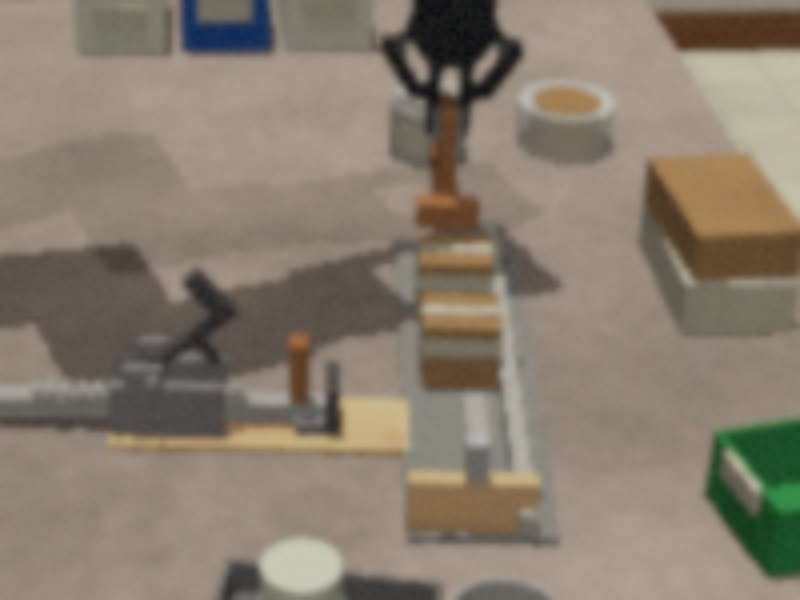

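>>> apply_moves([
  {"claw":1,"delta_pos":[0,0.3,2],"yaw":0},
  {"claw":1,"delta_pos":[0,0,2],"yaw":0},
  {"claw":1,"delta_pos":[0,0,1],"yaw":0},
  {"claw":1,"delta_pos":[0,0,0],"yaw":0},
  {"claw":1,"delta_pos":[0,0,0],"yaw":0},
])

```text
clock: 37.3
eef_pos: [646.7, 211.1, 232.3]
tcp_rot: [3.141, -0.0, 1.477]
contact_force: [-0.6, -0.1, -1.3]
opening: 0.157
grasp_force: 68.7
```

```bash
python3 -c "
from h import *
pose()"
```

```text
t 37.3 lane [-32.2 214.2] gz 77.3 yaw [ 3.141 -0.     1.477] open 0.157 F [-0.6 -0.1 -1.3] gf 68.7
```

>>> apply_moves([
  {"claw":1,"delta_pos":[-0.8,-0.1,0.1],"yaw":-0.003},
  {"claw":1,"delta_pos":[-0.8,0,0],"yaw":0},
  {"claw":1,"delta_pos":[-0.8,0,0],"yaw":0},
  {"claw":1,"delta_pos":[-0.8,0,0],"yaw":0},
  {"claw":1,"delta_pos":[-0.8,0,0],"yaw":0},
  {"claw":1,"delta_pos":[-0.8,0,0],"yaw":0},
  {"claw":1,"delta_pos":[-0.8,0,0],"yaw":0},
  {"claw":1,"delta_pos":[-0.8,0,0],"yaw":0},
])

```text
clock: 38.3
eef_pos: [639.7, 146.9, 231.2]
tcp_rot: [3.142, -0.0, 1.48]
contact_force: [0.5, 1.6, 0.2]
opening: 0.157
grasp_force: 68.7
```

>>> apply_moves([
  {"claw":1,"delta_pos":[-0.8,0,0],"yaw":0},
  {"claw":1,"delta_pos":[-0.8,0,0],"yaw":0},
  {"claw":1,"delta_pos":[-0.8,0,0],"yaw":0},
  {"claw":1,"delta_pos":[-0.8,0,0],"yaw":0},
  {"claw":1,"delta_pos":[-0.8,0,0],"yaw":0},
  {"claw":1,"delta_pos":[-0.8,0,0],"yaw":0},
  {"claw":1,"delta_pos":[-0.8,0,0],"yaw":0},
  {"claw":1,"delta_pos":[-0.8,0,0],"yaw":0},
])

```text
clock: 39.3
eef_pos: [633.9, 83.1, 231.2]
tcp_rot: [-3.142, 0.0, 1.48]
contact_force: [0.7, 1.5, -1.5]
opening: 0.157
grasp_force: 68.8
```

```bash
python3 - <<'E'
from h import *
pose();f=r.grab_frame("side");cv2.imwrite("pics/s12.png",cv2.resize(f["img"][140:270,200:330],(600,600)));P=cloud(f)
m=(P[...,2]>56)&(P[...,2]<74);l=L(P);m&=(l[...,0].T>-75).T if 0 else True
E
```

```text
t 39.3 lane [-33.5  85.6] gz 76.2 yaw [-3.142  0.     1.48 ] open 0.157 F [ 0.7  1.5 -1.5] gf 68.8
```

View pics/s12.png

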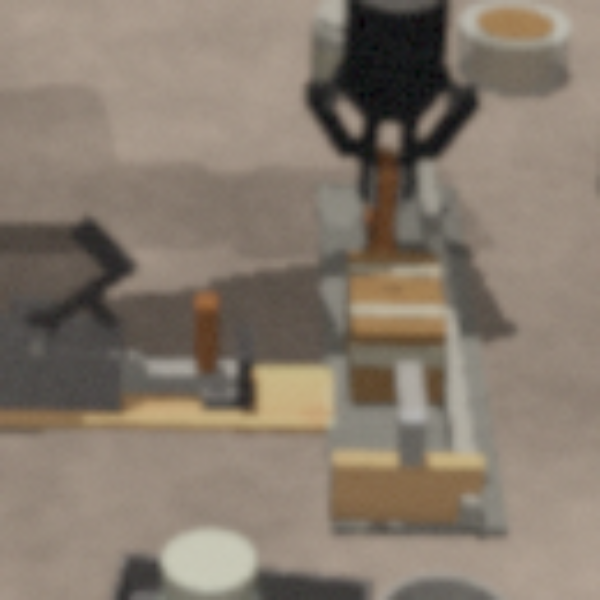

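>>> apply_moves([
  {"claw":1,"delta_pos":[-0.8,0,0],"yaw":0},
  {"claw":1,"delta_pos":[-0.8,0,0],"yaw":0},
  {"claw":1,"delta_pos":[-0.8,0,0],"yaw":0},
  {"claw":1,"delta_pos":[-0.8,0,0],"yaw":0},
  {"claw":1,"delta_pos":[-0.8,0,0],"yaw":0},
  {"claw":1,"delta_pos":[-0.8,0,0],"yaw":0},
  {"claw":1,"delta_pos":[-0.8,0,0],"yaw":0},
  {"claw":1,"delta_pos":[-0.8,0,0],"yaw":0},
])

```text
clock: 40.35
eef_pos: [628.0, 19.4, 231.1]
tcp_rot: [-3.142, 0.0, 1.48]
contact_force: [-0.2, 1.6, -1.0]
opening: 0.151
grasp_force: 68.7
```

>>> apply_moves([
  {"claw":1,"delta_pos":[-0.8,0,0],"yaw":0},
  {"claw":1,"delta_pos":[-0.8,0,0],"yaw":0},
  {"claw":1,"delta_pos":[-0.8,0,0],"yaw":0},
  {"claw":1,"delta_pos":[-0.7,0,0],"yaw":0},
  {"claw":1,"delta_pos":[-0.5,0,0],"yaw":0},
  {"claw":1,"delta_pos":[-0.3,0,0],"yaw":0},
  {"claw":1,"delta_pos":[-0.2,0,0],"yaw":0},
  {"claw":1,"delta_pos":[0,0,0],"yaw":0},
])

```text
clock: 41.35
eef_pos: [624.4, -21.1, 231.2]
tcp_rot: [3.142, 0.0, 1.48]
contact_force: [0.3, -0.3, -2.4]
opening: 0.153
grasp_force: 68.7
```

```bash
python3 -c "
from h import *
pose()"
```

```text
t 41.4 lane [-33.5 -19. ] gz 76.2 yaw [3.142 0.    1.48 ] open 0.153 F [ 0.3 -0.3 -2.4] gf 68.7
```

>>> apply_moves([
  {"claw":1,"delta_pos":[-0.2,0,0],"yaw":0},
  {"claw":1,"delta_pos":[-0.2,0,0],"yaw":0},
  {"claw":1,"delta_pos":[-0.2,0,0],"yaw":0},
  {"claw":1,"delta_pos":[0,0,0],"yaw":0},
])

```text
clock: 41.85
eef_pos: [623.8, -27.1, 231.2]
tcp_rot: [3.142, 0.0, 1.48]
contact_force: [0.4, 0.9, -1.2]
opening: 0.156
grasp_force: 68.8
```

>>> apply_moves([
  {"claw":1,"delta_pos":[-0.15,0,0],"yaw":0},
  {"claw":1,"delta_pos":[-0.1,0,0],"yaw":0},
  {"claw":1,"delta_pos":[0,0,0],"yaw":0},
])

```text
clock: 42.22
eef_pos: [623.7, -28.9, 231.3]
tcp_rot: [3.141, -0.001, 1.479]
contact_force: [0.2, 5.6, 0.1]
opening: 0.155
grasp_force: 68.9
```

>>> apply_moves([
  {"claw":1,"delta_pos":[-0.1,0,0],"yaw":0},
  {"claw":1,"delta_pos":[-0.1,0,0],"yaw":0},
  {"claw":1,"delta_pos":[0,0,0],"yaw":0},
])

```text
clock: 42.6
eef_pos: [623.6, -29.5, 231.7]
tcp_rot: [3.141, -0.003, 1.479]
contact_force: [-0.6, 15.2, 3.9]
opening: 0.153
grasp_force: 69.3
```

>>> apply_moves([
  {"claw":1,"delta_pos":[0,0,0],"yaw":0},
  {"claw":1,"delta_pos":[0,0,0],"yaw":0},
])

```text
clock: 42.85
eef_pos: [623.6, -29.5, 231.7]
tcp_rot: [3.141, -0.003, 1.479]
contact_force: [-0.1, 13.4, 3.6]
opening: 0.156
grasp_force: 69.3
```

```bash
python3 - <<'E'
from h import *
pose();f=r.grab_frame("side");cv2.imwrite("pics/s13.png",cv2.resize(f["img"][150:280,200:330],(600,600)))
P=cloud(f);l=L(P.reshape(-1,3)).reshape(384,512,2);Z=P[...,2]
m=(Z>59)&(Z<72)&(l[...,0]>-80)&(l[...,0]<15)&(l[...,1]<-60)&(l[...,1]>-206)
q=l[m];rc=cv2.minAreaRect(q.astype(np.float32));print(m.sum(),rc,np.percentile(q,[1,99],axis=0))
E
```

```text
t 42.9 lane [-33.5 -27.5] gz 76.7 yaw [ 3.141e+00 -3.000e-03  1.479e+00] open 0.156 F [-0.1 13.4  3.6] gf 69.3
340 ((-35.71293640136719, -153.93582153320312), (64.0692367553711, 103.36112976074219), 0.8347101807594299) [[ -67.75536749 -204.47448303]
 [  -4.08934773 -105.14451637]]
```

View pics/s13.png

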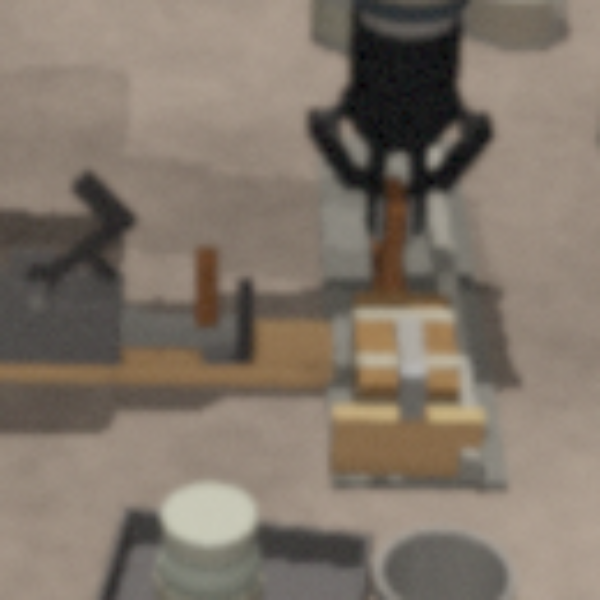

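>>> apply_moves([
  {"claw":1,"delta_pos":[1,0,0],"yaw":0},
  {"claw":1,"delta_pos":[3,0,0],"yaw":0},
  {"claw":1,"delta_pos":[4,0,-2],"yaw":0},
  {"claw":1,"delta_pos":[4,0,-4],"yaw":0},
  {"claw":1,"delta_pos":[4,-3,-2],"yaw":0},
  {"claw":1,"delta_pos":[2,-5,0],"yaw":0},
  {"claw":1,"delta_pos":[2,-5,0],"yaw":0},
  {"claw":1,"delta_pos":[0,-5,0],"yaw":0},
])

```text
clock: 43.9
eef_pos: [460.9, 185.1, 311.2]
tcp_rot: [3.141, 0.0, 1.481]
contact_force: [-0.3, 0.7, -0.7]
opening: 0.155
grasp_force: 68.7
```

>>> apply_moves([
  {"claw":1,"delta_pos":[0,0,0],"yaw":0},
  {"claw":1,"delta_pos":[0,0,0],"yaw":0},
])

```text
clock: 44.15
eef_pos: [462.9, 184.3, 311.6]
tcp_rot: [3.14, -0.0, 1.48]
contact_force: [-0.1, 0.0, -1.3]
opening: 0.155
grasp_force: 69.0
```

```bash
python3 - <<'E'
from h import *
pose();f=r.grab_frame("top");cv2.imwrite("pics/t14.png",cv2.resize(f["img"][120:280,180:420],(800,533)))
P=cloud(f);l=L(P.reshape(-1,3)).reshape(384,512,2);Z=P[...,2]
m=(Z>57)&(Z<72)&(l[...,0]>-80)&(l[...,0]<15)&(l[...,1]<-60)&(l[...,1]>-206)
q=l[m];rc=cv2.minAreaRect(q.astype(np.float32));print(m.sum(),rc,np.percentile(q,[1,99],axis=0))
scan(f)
E
```

```text
t 44.1 lane [-212.9  170.9] gz 156.6 yaw [ 3.14 -0.    1.48] open 0.155 F [-0.1  0.  -1.3] gf 69.0
608 ((-33.37718963623047, -155.66159057617188), (64.61078643798828, 100.06700897216797), 0.17284710705280304) [[ -65.28256554 -204.47031764]
 [  -2.03663912 -106.54340119]]
[119 140  31  27] zt 73.2 lane [-44.4 406.2] s [71.3 69.8] 67.3
[199 140 140  40] zt 69.9 lane [ -33.3 -165.3] s [ 64.1 118.7] 0.5
[383 153  30  25] zt 89.8 lane [ -29.2 -407.5] s [73.3 73.3] 2.7
[351 175  54  56] zt 31.7 lane [-142.8 -365.7] s [140.9 150.2] 82.5
[279 192  19  89] zt 83.5 lane [-218.8  -88.7] s [ 21.3 126.2] 85.8
[365 197  24  19] zt 86.2 lane [-154.  -356.2] s [50.8 52.1] 4.3
[209 205  21  19] zt 115.1 lane [-214.1  117.5] s [52.7 53.4] 4.0
```

View pics/t14.png

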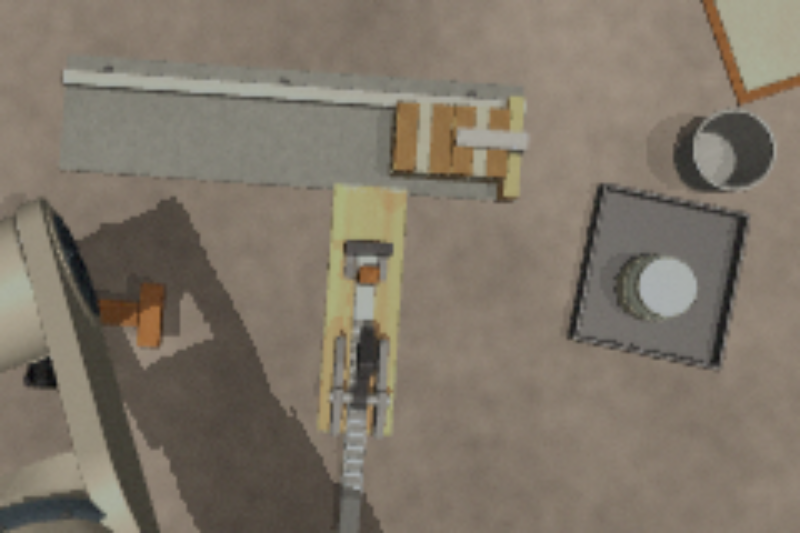

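>>> apply_moves([
  {"claw":1,"delta_pos":[0,0,3],"yaw":0},
  {"claw":1,"delta_pos":[0,0,3],"yaw":0},
  {"claw":1,"delta_pos":[0,0,2],"yaw":0},
  {"claw":1,"delta_pos":[0,0,0.5],"yaw":0},
  {"claw":1,"delta_pos":[0,0,0.2],"yaw":0},
  {"claw":1,"delta_pos":[0,0,0],"yaw":0},
  {"claw":1,"delta_pos":[0,0,0],"yaw":0},
])

```text
clock: 45.08
eef_pos: [462.7, 184.3, 224.9]
tcp_rot: [3.14, -0.001, 1.48]
contact_force: [-0.6, 0.2, -1.9]
opening: 0.155
grasp_force: 68.9
```

```bash
python3 -c "
from h import *
pose()"
```

```text
t 45.1 lane [-213.1  170.8] gz 69.9 yaw [ 3.14e+00 -1.00e-03  1.48e+00] open 0.155 F [-0.6  0.2 -1.9] gf 68.9
```

>>> apply_moves([
  {"claw":1,"delta_pos":[0,0,0.2],"yaw":0},
  {"claw":1,"delta_pos":[0,0,0],"yaw":0},
  {"claw":0.4,"delta_pos":[0,0,0],"yaw":0},
  {"claw":-0.5,"delta_pos":[0,0,0],"yaw":0},
  {"claw":-1,"delta_pos":[0,0,0],"yaw":0},
  {"claw":-1,"delta_pos":[0,0,0],"yaw":0},
  {"claw":-1,"delta_pos":[0,0,-3],"yaw":0},
  {"claw":-1,"delta_pos":[0,0,-5],"yaw":0},
])

```text
clock: 46.08
eef_pos: [461.7, 183.9, 301.7]
tcp_rot: [-3.138, 0.002, 1.48]
contact_force: [1.1, -1.3, 0.4]
opening: 1.002
grasp_force: 0.0
```

>>> apply_moves([
  {"claw":-1,"delta_pos":[0,0,-5],"yaw":0},
  {"claw":-1,"delta_pos":[5,0,-3],"yaw":0},
  {"claw":-1,"delta_pos":[5,0,0],"yaw":0},
  {"claw":-1,"delta_pos":[5,0,0],"yaw":0},
  {"claw":-1,"delta_pos":[5,0,0],"yaw":0},
  {"claw":-1,"delta_pos":[0,0,0],"yaw":0},
  {"claw":-1,"delta_pos":[0,0,0],"yaw":0},
])

```text
clock: 46.95
eef_pos: [480.2, 383.0, 381.6]
tcp_rot: [-3.141, 0.001, 1.48]
contact_force: [-0.6, -0.7, 0.1]
opening: 1.002
grasp_force: 0.0
```

```bash
python3 - <<'E'
from h import *
pose();f=r.grab_frame("top");scan(f)
P=cloud(f);l=L(P.reshape(-1,3)).reshape(384,512,2);Z=P[...,2]
m=(Z>57)&(Z<72)&(l[...,0]>-80)&(l[...,0]<15)&(l[...,1]<-60)&(l[...,1]>-206)
print(cv2.minAreaRect(l[m].astype(np.float32)))
E
```

```text
t 47.0 lane [-213.7  370.3] gz 226.6 yaw [-3.141e+00  1.000e-03  1.480e+00] open 1.002 F [-0.6 -0.7  0.1] gf 0.0
[119 140  31  27] zt 73.0 lane [-44.9 405.8] s [68.8 70.6] 8.1
[199 141 140  39] zt 69.9 lane [ -37.1 -163.9] s [119.8  64.6] 85.9
[382 153  31  25] zt 89.6 lane [ -29.1 -407.7] s [72.4 73.8] 4.7
[351 175  54  56] zt 32.3 lane [-142.6 -365.5] s [141.7 150.3] 82.3
[279 192  19  89] zt 81.8 lane [-209.2  -90.8] s [105.5  15.9] 0.5
[365 197  24  19] zt 86.5 lane [-154.  -355.8] s [50.9 51.2] 4.2
[183 206  49  18] zt 87.6 lane [-214.3  171.2] s [48.3 13.7] 89.4
((-36.48594665527344, -155.7842559814453), (103.66461181640625, 64.65003204345703), 85.928955078125)
```

```bash
python3 - <<'E'
from h import *
f=r.grab_frame("top");cv2.imwrite("pics/t15.png",cv2.resize(f["img"][130:190,260:345],(800,565)))
for k in range(2):
  if k: f=r.grab_frame("top")
  P=cloud(f);l=L(P.reshape(-1,3)).reshape(384,512,2);Z=P[...,2]
  m=(Z>57)&(Z<72)&(l[...,0]>-80)&(l[...,0]<15)&(l[...,1]<-60)&(l[...,1]>-206)
  for y in range(-205,-95,10):
    q=l[m&(l[...,1]>y)&(l[...,1]<y+10)]
    if len(q):print(y,np.percentile(q[:,0],[2,98]).round(1),len(q))
E
```

```text
-205 [-70.9  -7.8] 53
-195 [-69.6  -8.3] 45
-185 [-70.3  -8.6] 52
-175 [-67.9  -6.4] 55
-165 [-68.9  -6.8] 63
-155 [-66.8  -4.5] 67
-145 [-67.   -5.7] 69
-135 [-65.   -3.2] 74
-125 [-65.5  -4. ] 65
-115 [-65.7  -4.3] 68
-105 [-63.5 -14.6] 9
-205 [-71.4  -7.9] 51
-195 [-69.8  -8.9] 48
-185 [-70.4  -8.9] 53
-175 [-67.7  -6.2] 52
-165 [-68.9  -7.3] 66
-155 [-67.8  -4.6] 68
-145 [-67.   -5.6] 71
-135 [-65.   -3.8] 71
-125 [-65.5  -4. ] 68
-115 [-63.7  -4.3] 62
-105 [-62.9 -17.3] 10
```

View pics/t15.png

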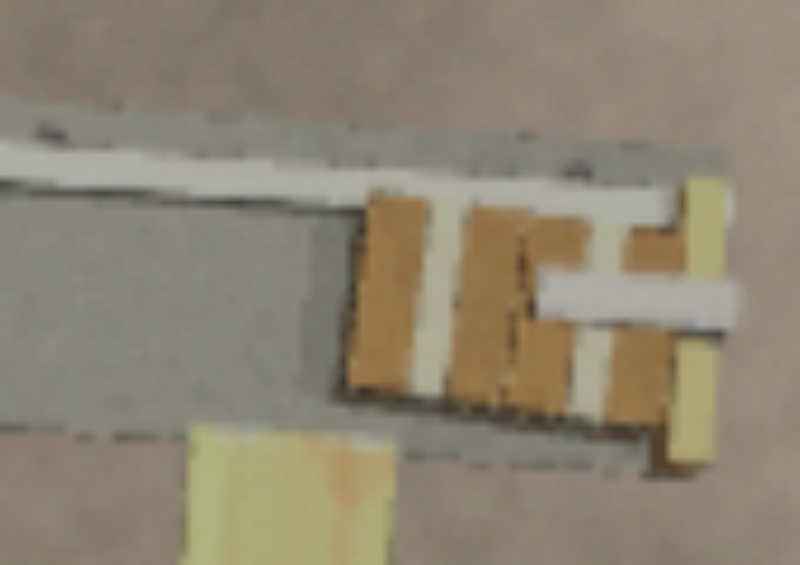

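>>> apply_moves([
  {"claw":-1,"delta_pos":[-5,0,0],"yaw":0},
  {"claw":-1,"delta_pos":[-5,0,0],"yaw":0},
  {"claw":-1,"delta_pos":[-5,0,0],"yaw":0},
  {"claw":-1,"delta_pos":[-4.9,0,0],"yaw":0},
  {"claw":-1,"delta_pos":[0,0,4],"yaw":0},
  {"claw":-1,"delta_pos":[0,0,4],"yaw":0},
  {"claw":-1,"delta_pos":[0,0,0],"yaw":0},
  {"claw":-1,"delta_pos":[0,0,0],"yaw":0},
])

```text
clock: 48.1
eef_pos: [462.8, 185.0, 303.4]
tcp_rot: [3.141, -0.0, 1.479]
contact_force: [0.3, 0.6, -0.1]
opening: 1.0
grasp_force: 0.0
```

```bash
python3 -c "
from h import *
pose()"
```

```text
t 48.1 lane [-213.   171.6] gz 148.4 yaw [ 3.141 -0.     1.479] open 1.0 F [ 0.3  0.6 -0.1] gf 0.0
```

>>> apply_moves([
  {"claw":-1,"delta_pos":[0,-0.1,4],"yaw":0},
  {"claw":-1,"delta_pos":[0,0,3],"yaw":0},
  {"claw":-1,"delta_pos":[0,0,1],"yaw":0},
  {"claw":-1,"delta_pos":[0,0,0],"yaw":0},
  {"claw":1,"delta_pos":[0,0,0],"yaw":0},
  {"claw":1,"delta_pos":[0,0,0],"yaw":0},
  {"claw":1,"delta_pos":[0,0,0],"yaw":0},
  {"claw":1,"delta_pos":[0,0,0],"yaw":0},
])

```text
clock: 49.1
eef_pos: [461.5, 185.3, 222.4]
tcp_rot: [3.141, -0.0, 1.48]
contact_force: [-2.9, -0.2, -0.6]
opening: 0.157
grasp_force: 71.0
```

>>> apply_moves([
  {"claw":1,"delta_pos":[0,0,0],"yaw":0},
  {"claw":1,"delta_pos":[0,0,0],"yaw":0},
  {"claw":1,"delta_pos":[0,0,0],"yaw":0},
  {"claw":1,"delta_pos":[0,0,-3],"yaw":0},
  {"claw":1,"delta_pos":[0,0,-5],"yaw":0},
  {"claw":1,"delta_pos":[0,0,-5],"yaw":0},
  {"claw":1,"delta_pos":[0,0,-3],"yaw":-0.16},
  {"claw":1,"delta_pos":[0,0,0],"yaw":-0.16},
])

```text
clock: 50.1
eef_pos: [462.0, 185.6, 384.6]
tcp_rot: [3.137, -0.001, 1.805]
contact_force: [-0.8, 0.5, -1.7]
opening: 0.152
grasp_force: 69.3
```

>>> apply_moves([
  {"claw":1,"delta_pos":[0,0,0],"yaw":-0.16},
  {"claw":1,"delta_pos":[0,0,0],"yaw":-0.16},
  {"claw":1,"delta_pos":[0,0,0],"yaw":-0.16},
  {"claw":1,"delta_pos":[0,0,0],"yaw":-0.16},
  {"claw":1,"delta_pos":[0,0,0],"yaw":-0.16},
  {"claw":1,"delta_pos":[0,0,0],"yaw":-0.16},
  {"claw":1,"delta_pos":[0,0,0],"yaw":-0.16},
  {"claw":1,"delta_pos":[0,0,0],"yaw":-0.13},
])

```text
clock: 51.1
eef_pos: [461.1, 185.2, 381.7]
tcp_rot: [-3.141, -0.001, 3.054]
contact_force: [0.7, -0.4, -1.1]
opening: 0.155
grasp_force: 69.3
```

>>> apply_moves([
  {"claw":1,"delta_pos":[0,0,0],"yaw":0},
  {"claw":1,"delta_pos":[0,0,0],"yaw":0},
])

```text
clock: 51.35
eef_pos: [461.3, 185.3, 382.0]
tcp_rot: [-3.141, -0.0, 3.047]
contact_force: [0.6, 0.4, -1.1]
opening: 0.154
grasp_force: 69.3
```

```bash
python3 -c "
from h import *
pose()"
```

```text
t 51.4 lane [-214.6  171.7] gz 227.0 yaw [-3.141 -0.     3.047] open 0.154 F [ 0.6  0.4 -1.1] gf 69.3
```

>>> apply_moves([
  {"claw":1,"delta_pos":[-0.7,-4.2,0],"yaw":-0.004},
  {"claw":1,"delta_pos":[-0.7,-5,0],"yaw":0},
  {"claw":1,"delta_pos":[-0.7,-5,0],"yaw":0},
  {"claw":1,"delta_pos":[-0.7,-5,0],"yaw":0},
  {"claw":1,"delta_pos":[-0.7,-5,0],"yaw":0},
  {"claw":1,"delta_pos":[-0.7,-5,0],"yaw":0},
  {"claw":1,"delta_pos":[-0.4,-4,0],"yaw":0},
  {"claw":1,"delta_pos":[0,0,0],"yaw":0},
])

```text
clock: 52.35
eef_pos: [477.9, -151.8, 382.1]
tcp_rot: [-3.141, 0.0, 3.049]
contact_force: [-0.1, 1.3, -1.0]
opening: 0.16
grasp_force: 69.3
```

>>> apply_moves([
  {"claw":1,"delta_pos":[0,0,0],"yaw":0},
  {"claw":1,"delta_pos":[0,0,0],"yaw":0},
])

```text
clock: 52.6
eef_pos: [477.9, -148.6, 382.1]
tcp_rot: [3.141, -0.0, 3.054]
contact_force: [-0.4, -0.1, -2.1]
opening: 0.152
grasp_force: 69.3
```

```bash
python3 -c "
from h import *
pose();f=r.grab_frame('side');cv2.imwrite('pics/s16.png',cv2.resize(f['img'][130:290,160:360],(750,600)))"
```

```text
t 52.6 lane [-167.8 -159.3] gz 227.1 yaw [ 3.141 -0.     3.054] open 0.152 F [-0.4 -0.1 -2.1] gf 69.3
```

View pics/s16.png

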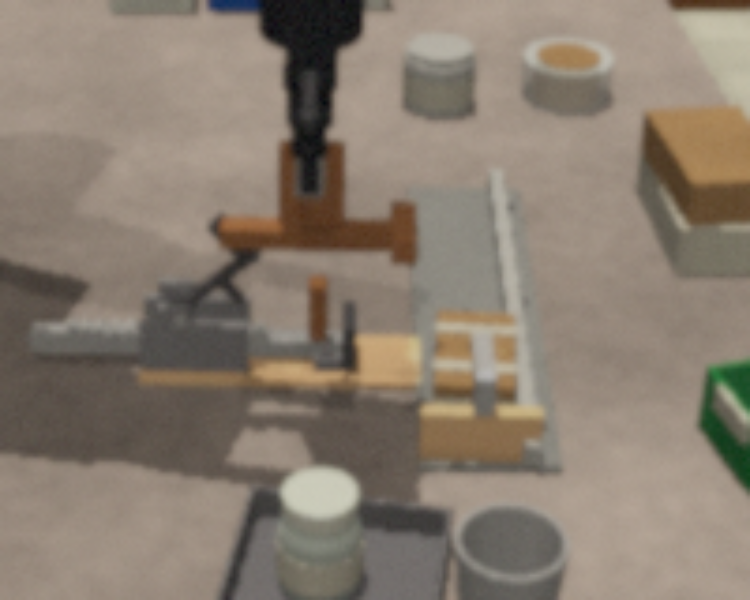

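>>> apply_moves([
  {"claw":1,"delta_pos":[0,-0.4,2],"yaw":0.002},
  {"claw":1,"delta_pos":[0,0,4],"yaw":0},
  {"claw":1,"delta_pos":[0,0,4],"yaw":0},
  {"claw":1,"delta_pos":[0,0,3],"yaw":0},
  {"claw":1,"delta_pos":[0,0,1.9],"yaw":0},
  {"claw":1,"delta_pos":[0,0,0],"yaw":0},
  {"claw":1,"delta_pos":[0,0,0],"yaw":0},
])

```text
clock: 53.52
eef_pos: [478.1, -153.2, 233.9]
tcp_rot: [-3.141, 0.001, 3.052]
contact_force: [1.1, 0.0, -1.1]
opening: 0.152
grasp_force: 69.3
```

>>> apply_moves([
  {"claw":1,"delta_pos":[-0.4,0,0],"yaw":0},
  {"claw":1,"delta_pos":[-0.4,0,0],"yaw":0},
  {"claw":1,"delta_pos":[-0.4,0,0],"yaw":0},
  {"claw":1,"delta_pos":[0,0,0],"yaw":0},
])

```text
clock: 54.02
eef_pos: [490.0, -154.7, 233.3]
tcp_rot: [-3.141, 0.001, 3.052]
contact_force: [-0.1, 0.2, -1.5]
opening: 0.152
grasp_force: 69.3
```

```bash
python3 -c "
from h import *
pose()"
```

```text
t 54.0 lane [-155.2 -164.2] gz 78.3 yaw [-3.141e+00  1.000e-03  3.052e+00] open 0.152 F [-0.1  0.2 -1.5] gf 69.3
```

>>> apply_moves([
  {"claw":1,"delta_pos":[-0.2,0,0],"yaw":0},
  {"claw":1,"delta_pos":[-0.2,0,0],"yaw":0},
  {"claw":1,"delta_pos":[-0.2,0,0],"yaw":0},
  {"claw":1,"delta_pos":[-0.2,0,0],"yaw":0},
  {"claw":1,"delta_pos":[0,0,0],"yaw":0},
])

```text
clock: 54.65
eef_pos: [497.6, -155.3, 233.1]
tcp_rot: [3.142, -0.0, 3.052]
contact_force: [-0.6, -0.0, -1.3]
opening: 0.149
grasp_force: 69.4
```

>>> apply_moves([
  {"claw":1,"delta_pos":[-0.1,0,0],"yaw":0},
  {"claw":1,"delta_pos":[-0.1,0,0],"yaw":0},
  {"claw":1,"delta_pos":[0,0,0],"yaw":0},
])

```text
clock: 55.02
eef_pos: [499.1, -155.4, 233.0]
tcp_rot: [3.141, -0.001, 3.052]
contact_force: [-4.9, -0.5, 1.1]
opening: 0.156
grasp_force: 69.7
```

>>> apply_moves([
  {"claw":1,"delta_pos":[-0.1,0,0],"yaw":0},
  {"claw":1,"delta_pos":[0,0,0],"yaw":0},
])

```text
clock: 55.28
eef_pos: [499.7, -155.4, 232.9]
tcp_rot: [3.141, -0.002, 3.052]
contact_force: [-6.9, -0.8, 1.9]
opening: 0.157
grasp_force: 69.9
```

>>> apply_moves([
  {"claw":1,"delta_pos":[0.5,0,0],"yaw":0},
  {"claw":1,"delta_pos":[1.6,0,0],"yaw":0},
  {"claw":1,"delta_pos":[0,0,-3],"yaw":0},
  {"claw":1,"delta_pos":[0,0,-5],"yaw":0},
  {"claw":1,"delta_pos":[0,0,-5],"yaw":0},
  {"claw":1,"delta_pos":[0,0,-3],"yaw":0},
  {"claw":1,"delta_pos":[0,4,0],"yaw":0},
  {"claw":1,"delta_pos":[0.5,5,0],"yaw":0},
])

```text
clock: 56.28
eef_pos: [482.2, -63.2, 393.7]
tcp_rot: [3.142, 0.002, 3.05]
contact_force: [0.4, 0.2, -0.6]
opening: 0.151
grasp_force: 69.3
```

>>> apply_moves([
  {"claw":1,"delta_pos":[0.8,5,0],"yaw":0},
  {"claw":1,"delta_pos":[0.8,5,0],"yaw":0},
  {"claw":1,"delta_pos":[0.8,5,0],"yaw":0},
  {"claw":1,"delta_pos":[0.8,5,0],"yaw":0},
  {"claw":1,"delta_pos":[0.8,5,0],"yaw":0},
  {"claw":1,"delta_pos":[0,0,0],"yaw":0},
  {"claw":1,"delta_pos":[0,0,0],"yaw":0},
])

```text
clock: 57.15
eef_pos: [464.7, 188.7, 393.0]
tcp_rot: [-3.141, -0.0, 3.053]
contact_force: [-0.7, 0.0, -1.5]
opening: 0.157
grasp_force: 69.5
```

```bash
cat > chk.py <<'E'
from h import *
pose();f=r.grab_frame("top")
P=cloud(f);l=L(P.reshape(-1,3)).reshape(384,512,2);Z=P[...,2]
m=(Z>57)&(Z<72)&(l[...,0]>-80)&(l[...,0]<15)&(l[...,1]<-60)&(l[...,1]>-206)
print(cv2.minAreaRect(l[m].astype(np.float32)))
for y in range(-205,-95,20):
    q=l[m&(l[...,1]>y)&(l[...,1]<y+20)]
    if len(q):print(y,np.percentile(q[:,0],[2,98]).round(1),len(q))
scan(f)
E
python3 chk.py
```

```text
t 57.1 lane [-211.5  175.4] gz 238.0 yaw [-3.141 -0.     3.053] open 0.157 F [-0.7  0.  -1.5] gf 69.5
((-33.831974029541016, -154.46609497070312), (103.10006713867188, 64.69511413574219), 89.64364624023438)
-205 [-66.2  -3.9] 97
-185 [-64.8  -2.4] 103
-165 [-65.8  -4.5] 130
-145 [-64.6  -2.6] 137
-125 [-65.   -3.1] 134
-105 [-63.1  -5.1] 16
[119 140  30  27] zt 73.1 lane [-44.2 407.1] s [70.3 71.9] 24.1
[199 141 140  40] zt 70.3 lane [ -33.9 -163.5] s [120.3  64.7] 89.7
[383 153  30  25] zt 89.0 lane [ -28.9 -407.8] s [72.6 75.8] 2.7
[351 175  54  56] zt 31.9 lane [-142.8 -365.7] s [141.2 149.9] 82.1
[279 191  19  90] zt 82.8 lane [-213.8  -91.4] s [114.1  23.7] 5.6
[365 197  24  19] zt 85.9 lane [-154.  -355.8] s [50.8 50.9] 4.0
```

>>> apply_moves([
  {"claw":1,"delta_pos":[0,0,5],"yaw":0},
  {"claw":1,"delta_pos":[0,0,5],"yaw":0},
  {"claw":1,"delta_pos":[0,0,4],"yaw":0},
  {"claw":1,"delta_pos":[0,0,2],"yaw":0},
  {"claw":1,"delta_pos":[0,0,0.6],"yaw":0},
  {"claw":1,"delta_pos":[0,0,0],"yaw":0},
  {"claw":1,"delta_pos":[0,0,0],"yaw":0},
])

```text
clock: 58.08
eef_pos: [465.8, 188.9, 228.2]
tcp_rot: [3.141, 0.002, 3.051]
contact_force: [-0.4, -0.4, -0.6]
opening: 0.151
grasp_force: 69.5
```

```bash
python3 -c "
from h import *
pose()"
```

```text
t 58.1 lane [-210.4  175.7] gz 73.2 yaw [3.141e+00 2.000e-03 3.051e+00] open 0.151 F [-0.4 -0.4 -0.6] gf 69.5
```

>>> apply_moves([
  {"claw":1,"delta_pos":[0,0,0.4],"yaw":0},
  {"claw":1,"delta_pos":[0,0,0.1],"yaw":0},
  {"claw":0.4,"delta_pos":[0,0,0],"yaw":0},
  {"claw":-0.5,"delta_pos":[0,0,0],"yaw":0},
  {"claw":-1,"delta_pos":[0,0,0],"yaw":0},
  {"claw":-1,"delta_pos":[0,0,0],"yaw":0},
  {"claw":-1,"delta_pos":[0,0,-3],"yaw":0},
  {"claw":-1,"delta_pos":[0,0,-5],"yaw":0},
])

```text
clock: 59.08
eef_pos: [464.6, 188.7, 301.7]
tcp_rot: [-3.14, -0.003, 3.052]
contact_force: [1.9, 0.8, 0.2]
opening: 0.995
grasp_force: 0.0
```

>>> apply_moves([
  {"claw":-1,"delta_pos":[0,0,-5],"yaw":0},
  {"claw":-1,"delta_pos":[0,5,-3],"yaw":0},
  {"claw":-1,"delta_pos":[0,5,0],"yaw":0},
  {"claw":-1,"delta_pos":[0,5,0],"yaw":0},
  {"claw":-1,"delta_pos":[0,5,0],"yaw":0},
  {"claw":-1,"delta_pos":[0,0,0],"yaw":0},
  {"claw":-1,"delta_pos":[0,0,0],"yaw":0},
])

```text
clock: 59.95
eef_pos: [482.9, 387.8, 381.7]
tcp_rot: [-3.141, -0.001, 3.052]
contact_force: [-0.8, -0.9, 0.2]
opening: 1.004
grasp_force: 0.0
```

```bash
python3 chk.py
```

```text
t 60.0 lane [-211.4  375.4] gz 226.7 yaw [-3.141e+00 -1.000e-03  3.052e+00] open 1.004 F [-0.8 -0.9  0.2] gf 0.0
((-33.989654541015625, -154.43582153320312), (102.74861907958984, 64.87644958496094), 89.55398559570312)
-205 [-65.8  -3.7] 99
-185 [-65.4  -2.7] 105
-165 [-65.5  -4.2] 125
-145 [-64.3  -2.7] 141
-125 [-65.2  -2.7] 132
-105 [-62.3  -8.7] 17
[119 140  30  27] zt 72.6 lane [-43.5 407. ] s [70.8 70.6] 45.7
[199 140 140  40] zt 69.9 lane [ -33.9 -163.8] s [121.1  64.9] 89.2
[383 153  30  25] zt 89.8 lane [ -27.7 -407.7] s [73.6 74. ] 76.4
[351 175  54  56] zt 32.5 lane [-142.6 -365.5] s [140.7 149.8] 82.2
[197 186  18  48] zt 86.6 lane [-209.7  176.7] s [48.1 14.7] 0.6
[279 192  19  89] zt 82.8 lane [-218.3  -92. ] s [122.9  23.2] 5.3
[365 197  24  19] zt 85.9 lane [-153.9 -356.3] s [50.8 51.1] 4.1
```

Everything is in place, so I'm handing in.

```bash
python3 -c "
from rig import r
print(r.sign_off())"
```

```text
the job is handed in; nothing more can be done
None
```

The job is handed in, but `sign_off` returned no verdict. At my last check the pawl was up, the bar was fully back and the jar was upright in the tray. Both cartons (I found two) were closed up along the fence against the stop, after I used the stick to reseat one that had shifted. The stick was flat on the table clear of the lane, and the can and cup had not moved.

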